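Nest the beakers and ease them into the packed jar row

TASK

Put the three steel beakers away: nest them, the middle one in the widest and the narrowest in the middle one, each standing on the floor of the next. The nest's home is the packed row of jars on the wooden jar stand, so ease the jars apart and push the nest in among them until it stands right back against the stand's back board, or within a few millimetres of it. Every jar must stay standing in its row on the stand, never tipped over, and the drinking glass, the salt shaker and the small spice pot stay upright where they are.

Things in the scene. Friction and masses are not known exactly. Their poses are not given: they have to be found in the camera images.
- jar_stand: fixed wooden jar stand; origin on the worktop; x to its back (away from the robot at yaw 0), y to its left end, z up. Base board 12 mm thick, x -85..+75, y -180..+180 mm. Back board: front face at x = +63 mm, top at z = 56 mm. End cheeks: inner faces at y = -168 and +168 mm, x -21..+75, top at z = 68 mm. Open front, no lip, the board before the row empty
- row_mid (a point): middle of the row: on the top of the stand's board (12 mm up), 37 mm in front of the back board, midway between the cheeks; axes as the stand's. Four jars stand along its y, centres within 5 mm of the row line: one at each end, two side by side between; the two gaps beside that pair measure 22 to 60 mm each, about 80 mm together: too narrow singly for the widest beaker until jars slide along the row
- back_mid (a point): foot of the back board: middle of its front face, on the top of the stand's board; axes as the stand's. Friction of all things here is about 0.6: jars and beakers pushed no higher than half their height slide rather than tip. A wall cabinet hangs about 0.6 m above the worktop over the stand's rear half: keep the arm low there
- wide_beaker: the widest of three open, straight-sided, plain brushed-steel beakers, all 84 mm tall: outside diameter 64 mm, inside 60 mm, wall 2 mm, floor 3 mm thick, about 200 g, a barely raised rim; starts empty and upright on the worktop; origin: centre of its underside, z up
- middle_beaker: the middle of three open, straight-sided, plain brushed-steel beakers, all 84 mm tall: outside diameter 50 mm, inside 46 mm, wall 2 mm, floor 3 mm thick, about 150 g, a barely raised rim; starts empty and upright on the worktop; origin: centre of its underside, z up
- narrow_beaker: the narrowest of three open, straight-sided, plain brushed-steel beakers, all 84 mm tall: outside diameter 36 mm, inside 32 mm, wall 2 mm, floor 3 mm thick, about 110 g, a barely raised rim; starts empty and upright on the worktop; origin: centre of its underside, z up
- white_lid_jar_a: glass jar with a white lid and pale green contents, 60 mm in diameter (lid included), 85 mm tall; about 0.3 kg; starts upright in the row on the stand, its place in the row varies; origin: centre of its underside, z up
- white_lid_jar_b: second glass jar with a white lid and pale green contents, 60 mm in diameter (lid included), 85 mm tall; about 0.3 kg; starts upright in the row on the stand, its place in the row varies; origin: centre of its underside, z up; the twin of white_lid_jar_a
- red_lid_jar: squarish glass jar with a red lid and yellow contents, 58 mm wide, 80 mm tall; about 0.23 kg; starts upright in the row on the stand, its place in the row varies; origin: centre of its underside, z up
- big_jar: bigger glass jar with a white lid and pink contents, 67 mm in diameter, 99 mm tall; about 0.42 kg; starts at the right-hand (-y) end of the row; origin: centre of its underside, z up
- glass: bystander: empty amber drinking glass, 80 mm wide at the rim, 97 mm tall, on the worktop; origin: centre of its underside
- salt_shaker: bystander: small salt shaker with a grey dome top, 44 mm in diameter, 90 mm tall, on the worktop; origin: centre of its underside
- spice_pot: bystander: slim spice pot with a dark lid, 40 mm in diameter, 102 mm tall, on the worktop; origin: centre of its underside
There are look-alikes about, which are no part of the job. What is shaped like the red_lid_jar but blue or turquoise is not meant.

How it is judged:
By the outcome, as a careful person would: the job done as asked, in the order asked, and still so for the second after the job is handed in, with the robot touching nothing.
It also fails if it takes over 72 s, if anything falls off the work surface, if the arm or the gripper's body presses on something with over 40 N, if the wrist force passes 120 N, or if a joint passes its speed limit or range.

ROBOT

A 7-joint arm with a two-finger parallel gripper is mounted at the origin on a cart in front of the work surface, level with it; the furniture and walls round the work are solid. World frame = base frame: x ahead of the robot, y to its left, z up, the work surface at z = 0. Lengths are in m, angles in rad, forces in N, time in s.
With the tool pointing down it reaches from about 0.4 to 0.875 m from the base axis. Payload 6.5 kg.
Tool frame: the origin (TCP) lies on the front face of the gripper's body, between the roots of the fingers; the fingertips stand 64 mm ahead of it and the grasp point (between the pads) lies 45 mm ahead of it; z points along the fingers, y is the direction in which the jaws open and shut (so a half turn about z gives the same grasp; the last joint's range is limited). The gripper opens to 88 mm and grips with 3 to 60 N. Pads are 18 mm wide; open, the fingers measure 123 mm over their backs; the gripper's body (75 mm by 187 mm) begins 45 mm behind the grasp point.
Start: joints at [1.2, 0.536, -0.004, 1.538, 0.003, 1.067, -0.071], TCP at [0.195, -0.62, 0.303] pointing down, gripper open.
Joint ranges: [-2.7, 2.7], [-0.37, 2.16], [-1.27, 1.26], [0.24, 2.4], [-1.31, 4.45], [0.19, 1.91], [-2.76, 2.76]. Speed limits (rad/s): [2.39, 2.39, 3.14, 3.14, 3.14, 3.14, 3.14].

INTERFACE

Orientations are given as a unit quaternion [x, y, z, w].
In Python, from station import status, optics, order gives the robot as it stands.
- The arm moves only by the shell command python3 -m pendant 'ROWS' [FORCE]. ROWS is JSON, a list of rows, each a list of 7 numbers: the shift along the tool's x, y, z in cm, then the turn, a rotation vector about the tool's x, y, z in rad, then the finger opening in cm, from 0 to 8.81. In form: [[tx, ty, tz, wx, wy, wz, claw], ...]. A call has 1 to 20 rows; each row shifts and turns the commanded pose from where the row before left it, along the tool's axes as they then stand; what a row does not reach is not made up. A row lasts 1/8 s, in which the tool goes at most 62.5 mm and 10.7 degrees, less where a joint would pass 70% of its speed; a pose out of reach is approached as far as the arm can. A call with a gripper value outside its range is refused whole. The fingers move at their own pace and stop on an object; FORCE is the grip in N (left out, the last holds). Time passes only in rows, so rows that do not move let the fingers close. It gives the time, the measured TCP pose, the force and the opening at its end, in the units of the state.
- status.sense(): the state, without advancing time (a new reading comes with each control period).
- optics.capture(name): name is "side" or "top"; returns the picture (400x640x3 uint8, blue, green, red); there is no depth.
- optics.calibration(name): a dict with "fx", "fy", "cx", "cy" (pixels), "k1" (the pictures are not rectified: a ray, as slopes to the right and down, at radius r is drawn at 1 + k1 r^2 times it, then the intrinsics apply), "T" (4x4, takes a point from camera to world coordinates). Camera axes: x right, y down, z forward; pixel columns grow to the right and rows downward; lengths in m; the calibration is good to about 2 mm. A picture is of the moment at which its call begins. calibration takes no time and is no camera call.
- order.finish_job(): hands the job in, once; it reports no verdict.
The state is a dict: "time": time; "qpos": joint angles; "joint_vel": joint speeds; "tau": joint torques, N m; "tcp_pos": TCP position; "orientation": TCP orientation; "force": force on the tool from outside, world axes, zero at the start; "torque": the same for the moment, N m; "finger_gap": finger opening in m.
Only numpy, scipy, OpenCV 4.12 (cv2) and the standard library are available. Lean on these libraries where they do the work, as an engineer would, in place of code of your own. Each camera call takes 0.05 s, during which the arm holds its last target.

## Working session

There is one attempt and no reset: what is moved stays moved. The work goes in short steps, Python scripts to look and compute and a shell command to move; the robot and the scene stay as the last step left them, time stands still between calls to the robot, and variables do not carry over. Pictures are saved under pics/ and viewed, and the job is handed in when it is done.

```bash
ls; mkdir -p pics
python3 - <<'E'
from station import status, optics
import cv2
s=status.sense();print({k:s[k] for k in('time','tcp_pos','orientation','force','finger_gap')})
for n in("side","top"):
    cv2.imwrite(f"pics/{n}0.png",optics.capture(n)); c=optics.calibration(n);print(c)
E
```

```text
pics
{'time': 0.0, 'tcp_pos': array([ 0.19493404, -0.61956088,  0.30184663]), 'orientation': array([ 9.88397415e-01,  1.51887473e-01, -2.00173145e-04, -8.40248663e-04]), 'force': array([ 0.82667631, -0.43510356,  0.16387951]), 'finger_gap': 0.08865834374458283}
{'fx': 377.7675422224121, 'fy': 377.7675422224121, 'cx': 317.16397711582636, 'cy': 198.4809989242677, 'k1': 0.03153698208177746, 'T': array([[ 0.97333202, -0.1048289 ,  0.20404826,  0.38151568],
       [-0.22877284, -0.50934035,  0.82959954, -0.78062676],
       [ 0.01696401, -0.85415649, -0.51973927,  0.51965135],
       [ 0.        ,  0.        ,  0.        ,  1.        ]])}
{'fx': 382.7824605651956, 'fy': 382.7824605651956, 'cx': 318.7146422765971, 'cy': 193.08807096970426, 'k1': -0.006119734825755698, 'T': array([[-0.03046126, -0.9978396 ,  0.05820868,  0.51370816],
       [-0.99927316,  0.03173688,  0.02111699, -0.02050527],
       [-0.02291873, -0.05752312, -0.99808107,  1.00066869],
       [ 0.        ,  0.        ,  0.        ,  1.        ]])}
```

View pics/side0.png

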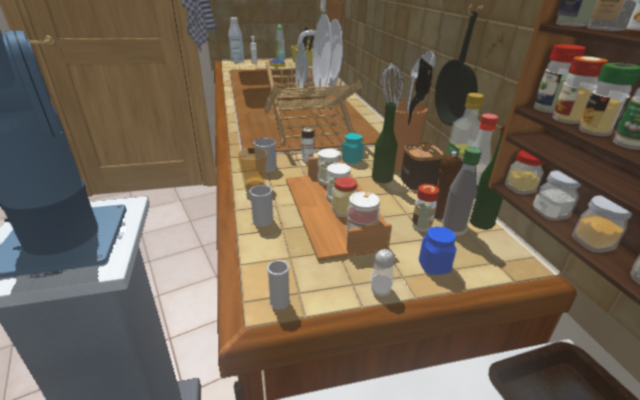

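View pics/top0.png

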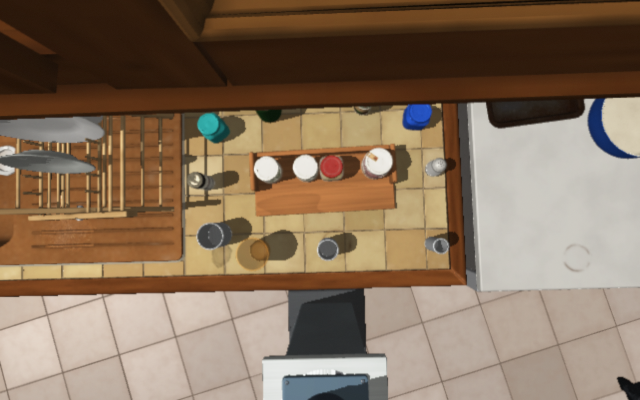

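```bash
cat > h.py <<'E'
import numpy as np, cv2
from station import status, optics
def px2w(n,u,v,z):
    c=optics.calibration(n)
    d=np.array([(u-c['cx'])/c['fx'],(v-c['cy'])/c['fy']]); p=d.copy()
    for _ in range(20): p=d/(1+c['k1']*(p@p))
    r=c['T'][:3,:3]@np.array([p[0],p[1],1]); o=c['T'][:3,3]
    return o+r*(z-o[2])/r[2]
def w2px(n,P):
    c=optics.calibration(n); q=c['T'][:3,:3].T@(np.array(P)-c['T'][:3,3]); p=q[:2]/q[2]
    p=p*(1+c['k1']*(p@p)); return np.array([p[0]*c['fx']+c['cx'],p[1]*c['fy']+c['cy']])
def crop(im,x0,y0,x1,y1,s,name):
    cv2.imwrite(name,cv2.resize(im[y0:y1,x0:x1],None,fx=s,fy=s,interpolation=cv2.INTER_CUBIC))
E
python3 - <<'E'
from h import *
t=cv2.imread('pics/top0.png'); s=cv2.imread('pics/side0.png')
crop(t,190,210,270,270,8,'pics/c1.png')
crop(t,300,215,460,265,5,'pics/c2.png')
crop(t,240,140,400,220,5,'pics/c3.png')
crop(s,230,120,410,310,4,'pics/c4.png') if 0 else crop(s,230,120,420,262,4,'pics/c4.png')
E
```

```text
(no output)
```

View pics/c1.png

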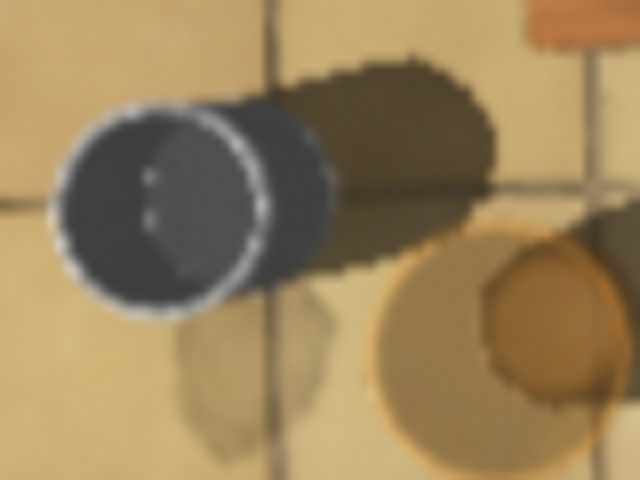

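View pics/c2.png

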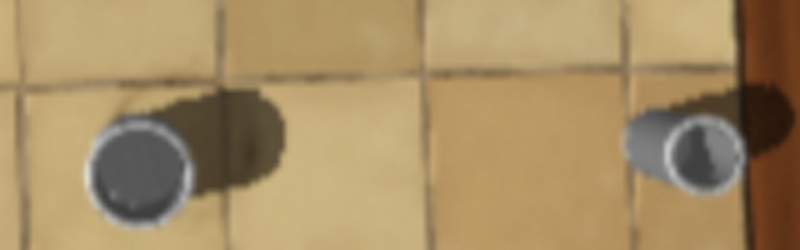

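View pics/c3.png

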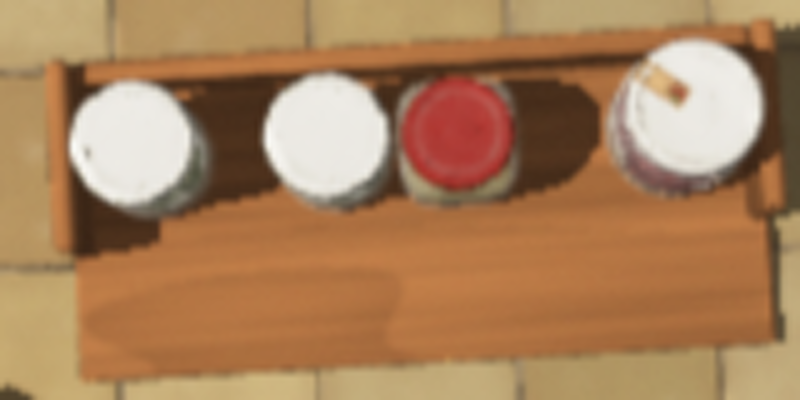

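View pics/c4.png

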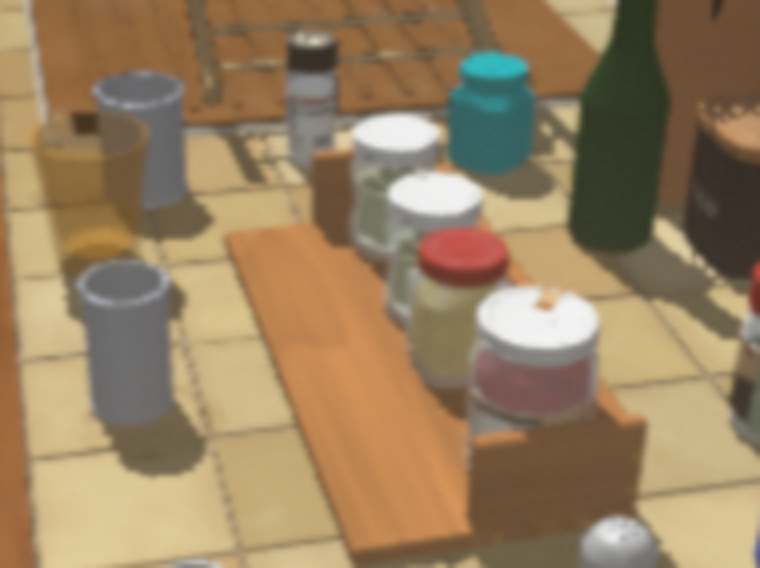

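Run:
```python
from h import *
t=cv2.imread('pics/top0.png'); hsv=cv2.cvtColor(t,cv2.COLOR_BGR2HSV)
w=((hsv[...,1]<40)&(hsv[...,2]>170)).astype('uint8'); r=(((hsv[...,0]<8)|(hsv[...,0]>172))&(hsv[...,1]>150)&(hsv[...,2]>90)).astype('uint8')
for nm,m in(('w',w),('r',r)):
    m[:,:240]=0;m[:,400:]=0;m[:140]=0;m[220:]=0
    for c in cv2.findContours(m,cv2.RETR_EXTERNAL,cv2.CHAIN_APPROX_NONE)[0]:
        if cv2.contourArea(c)>150: print(nm,cv2.minEnclosingCircle(c),cv2.contourArea(c))
for nm,u,v,z in(('wide',209.6,235.8,.084),('mid',327.4,248.8,.084),('nar',440.4,245.6,.084),('glass',252.3,253.3,.097),('ja',265.8,168.4,.097),('jb',304.8,166.4,.097),('red',331,165.8,.092),('big',379.4,160.8,.111),('fl',256,215.5,.012),('fr',394.7,208.2,.012),('cheekL front top',252.3,189,.068),('cR',393.4,181.5,.068),('bl in',256.5,155.8,.056),('br in',389.5,147.5,.056),('salt',438,165,.085),('spice',196,180,.1)):
    print(nm,px2w('top',u,v,z).round(4))
```

```text
w ((265.6827697753906, 168.3896484375), 12.180517196655273) 420.0
w ((304.77117919921875, 166.79379272460938), 12.230659484863281) 426.5
w ((378.1475524902344, 160.9262237548828), 13.764296531677246) 464.0
r ((331.15625, 165.8958282470703), 11.3438720703125) 355.0
wide [0.4728 0.2639 0.084 ]
mid [ 0.4338 -0.0177  0.084 ]
nar [ 0.4337 -0.2851  0.084 ]
glass [0.4295 0.1593 0.097 ]
ja [0.6293 0.1228 0.097 ]
jb [0.631  0.0297 0.097 ]
red [ 0.631  -0.0326  0.092 ]
big [ 0.6365 -0.1455  0.111 ]
fl [0.5184 0.1645 0.012 ]
fr [ 0.5263 -0.1937  0.012 ]
cheekL front top [0.5833 0.1618 0.068 ]
cR [ 0.5906 -0.1835  0.068 ]
bl in [0.6669 0.1519 0.056 ]
br in [ 0.6764 -0.1795  0.056 ]
salt [ 0.6253 -0.2884  0.085 ]
spice [0.6067 0.2897 0.1   ]
```

```bash
python3 -m pendant '[[0,0,0,0,0,0.152,8.8],[0,0,0,0,0,0.152,8.8],[3.2,-5.25,0,0,0,0,8.8],[3.2,-5.25,0,0,0,0,8.8],[3.2,-5.25,0,0,0,0,8.8],[3.2,-5.25,0,0,0,0,8.8],[3.2,-5.25,0,0,0,0,8.8],[3.2,-5.25,0,0,0,0,8.8],[3.2,-5.25,0,0,0,0,8.8],[3.2,-5.25,0,0,0,0,8.8],[0.3,-5.8,0,0,0,0,8.8],[0.3,-5.8,0,0,0,0,8.8],[0.3,-5.8,0,0,0,0,8.8],[0.3,-5.8,0,0,0,0,8.8],[0.3,-5.8,0,0,0,0,8.8],[0.3,-5.8,0,0,0,0,8.8],[0.3,-5.8,0,0,0,0,8.8],[0.3,-5.8,0,0,0,0,8.8],[0,0,0,0,0,0,8.8],[0,0,0,0,0,0,8.8]]' 15
python3 - <<'E'
from h import *
for nm,n,u,v,z in(('graybottle','side',457,228,0),('ketch','side',425,225,0),('bluebox','side',437,268,0),('greenbottle','side',384,178,0),('box','side',420,185,0)):
    print(nm,px2w(n,u,v,z).round(3))
print('side check')
for nm,P in(('wide',(.4728,.2639,.084)),('mid',(.4338,-.0177,.084)),('nar',(.4337,-.2851,.084)),('red',(.631,-.0326,.092)),('big',(.6365,-.1455,.111)),('jb',(.631,.0297,.097)),('fr',(.5263,-.1937,.012))): print(nm,w2px('side',P).round(1))
E
```

```text
time: 2.6
tcp_pos: [0.4742, 0.2633, 0.3022]
orientation: [1.0, 0.0, -0.0, 0.001]
force: [-0.0, -0.9, -1.0]
finger_gap: 0.0881
graybottle [ 0.878 -0.148  0.   ]
ketch [ 0.81  -0.122  0.   ]
bluebox [ 0.763 -0.266  0.   ]
greenbottle [0.803 0.121 0.   ]
box [0.888 0.062 0.   ]
side check
wide [263.6 140.8]
mid [260.2 188.9]
nar [276.3 265.2]
red [344.4 180.8]
big [363.  197.9]
jb [337.3 167.3]
fr [316.2 256.4]
```

```bash
python3 -m pendant '[[-0.1,0,5,0,0,0,8.8],[0,0,5,0,0,0,8.8],[0,0,5,0,0,0,8.8],[0,0,3,0,0,0,8.8],[0,0,1.2,0,0,0,8.8],[0,0,0,0,0,0,8.8],[0,0,0,0,0,0,6],[0,0,0,0,0,0,6],[0,0,0,0,0,0,6],[0,0,0,0,0,0,6],[0,0,0,0,0,0,6]]' 15
```

```text
time: 3.98
tcp_pos: [0.4739, 0.2644, 0.1116]
orientation: [1.0, 0.0, 0.001, -0.0]
force: [-0.7, -2.1, 6.1]
finger_gap: 0.0642
```

```bash
python3 -m pendant '[[0,0,-4,0,0,0,6],[0,0,-4,0,0,0,6],[0,0,-4,0,0,0,6],[1.46,5.67,0,0,0,0,6],[1.46,5.67,0,0,0,0,6],[1.46,5.67,0,0,0,0,6],[1.46,5.67,0,0,0,0,6],[1.46,5.67,0,0,0,0,6],[1.46,5.67,0,0,0,0,6],[0,0,0,0,0,0,6],[0,0,0,0,0,0,6]]'
python3 - <<'E'
from h import *
for n in("side","top"):
    im=optics.capture(n); cv2.imwrite(f"pics/{n}1.png",im); 
crop(im,190,130,450,280,3,'pics/t1.png')
E
```

```text
time: 5.35
tcp_pos: [0.5607, -0.0754, 0.2303]
orientation: [1.0, 0.0, -0.001, -0.0]
force: [-0.1, 0.3, -2.0]
finger_gap: 0.0645
```

View pics/side1.png

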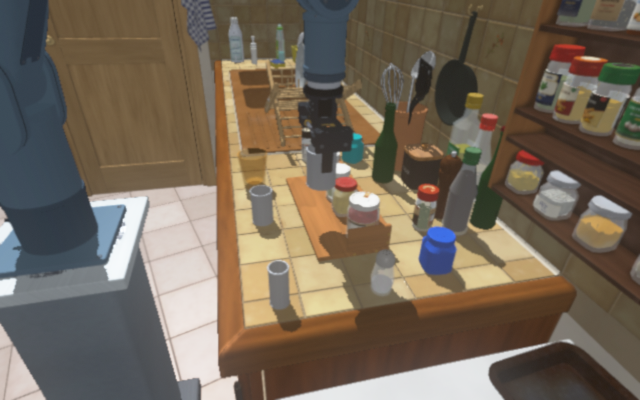

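View pics/t1.png

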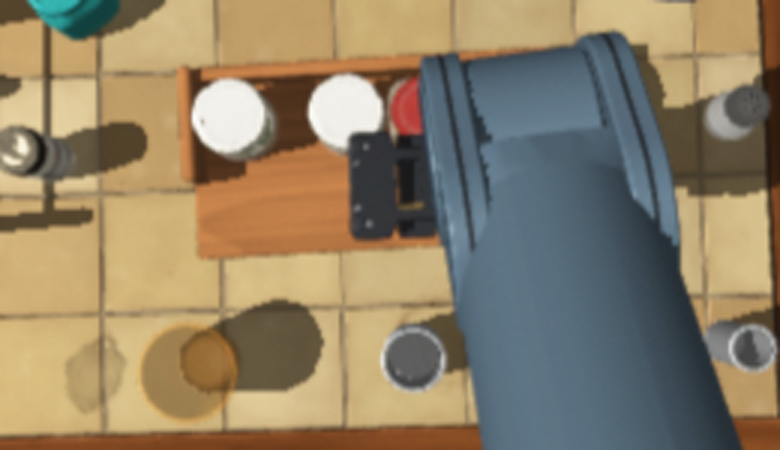

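The wide beaker hangs in the jaws over the board (side ~(318,168)); the glass at top-crop (188,372) is undisturbed. Lowering.

```bash
python3 -m pendant '[[0,0,4,0,0,0,6],[0,0,3.5,0,0,0,6],[0,0,2,0,0,0,6],[0,0,0.7,0,0,0,6],[0,0,0.3,0,0,0,6],[0,0,0.1,0,0,0,6],[0,0,0,0,0,0,6]]'
```

```text
time: 6.32
tcp_pos: [0.5617, -0.076, 0.1254]
orientation: [1.0, 0.0, 0.001, 0.0]
force: [0.3, -0.2, -2.4]
finger_gap: 0.0644
```

```bash
python3 -m pendant '[[0,0,0.15,0,0,0,6],[0,0,0.1,0,0,0,6],[0,0,0,0,0,0,6]]'
```

```text
time: 6.7
tcp_pos: [0.5616, -0.076, 0.1236]
orientation: [1.0, 0.0, 0.0, 0.0]
force: [-2.7, -0.2, 9.7]
finger_gap: 0.0644
```

```bash
python3 -m pendant '[[0,0,0,0,0,0,8.8],[0,0,0,0,0,0,8.8],[0,0,0,0,0,0,8.8],[0,0,-3,0,0,0,8.8],[0,0,-4.5,0,0,0,8.8],[0,0,-4.5,0,0,0,8.8],[-4.26,-1.94,0,0,0,0,8.8],[-4.26,-1.94,0,0,0,0,8.8],[-4.26,-1.94,0,0,0,0,8.8],[0,0,4,0,0,0,8.8],[0,0,4,0,0,0,8.8],[0,0,2,0,0,0,8.8],[0,0,1.3,0,0,0,8.8],[0,0,0,0,0,0,8.8]]'
python3 - <<'E'
from h import *
im=optics.capture("side"); cv2.imwrite(f"pics/side2.png",im); crop(im,210,60,410,260,3,'pics/s2.png')
E
```

```text
time: 8.45
tcp_pos: [0.4332, -0.0178, 0.1288]
orientation: [1.0, 0.001, -0.001, -0.0]
force: [-0.0, -0.3, 0.0]
finger_gap: 0.0883
```

View pics/s2.png

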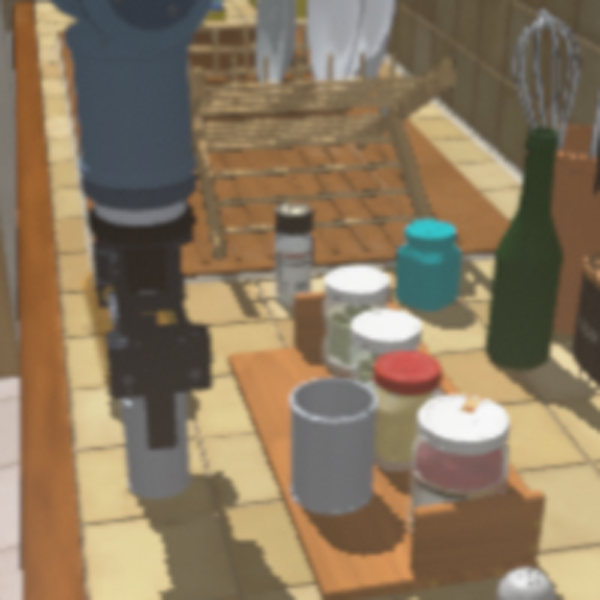

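Wide beaker stands on the board (s2 rim ~(333,402)); gripper is around the middle beaker. Grip and lift it.

```bash
python3 -m pendant '[[0,0,0,0,0,0,4.5],[0,0,0,0,0,0,4.5],[0,0,0,0,0,0,4.5],[0,0,0,0,0,0,4.5],[0,0,0,0,0,0,4.5],[0,0,0,0,0,0,4.5],[0,0,-4,0,0,0,4.5],[0,0,-4,0,0,0,4.5],[0,0,-4,0,0,0,4.5],[0,0,0,0,0,0,4.5]]' 12
python3 - <<'E'
from h import *
for n in("side","top"):
    im=optics.capture(n); cv2.imwrite(f"pics/{n}3.png",im);
    crop(im,*((230,60,430,260) if n=="side" else (250,140,410,260)),4 if n!="side" else 3,f'pics/{n[0]}3.png')
E
```

```text
time: 9.75
tcp_pos: [0.4348, -0.0179, 0.2514]
orientation: [1.0, 0.0, 0.003, 0.0]
force: [0.0, -0.3, -2.0]
finger_gap: 0.05
```

View pics/s3.png

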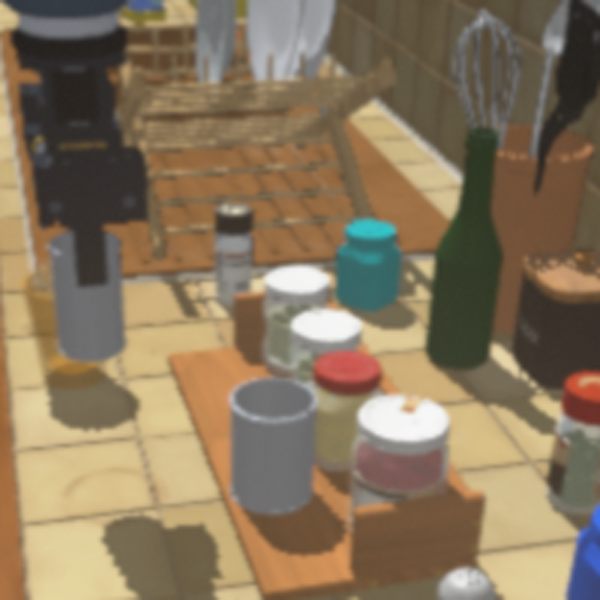

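View pics/t3.png

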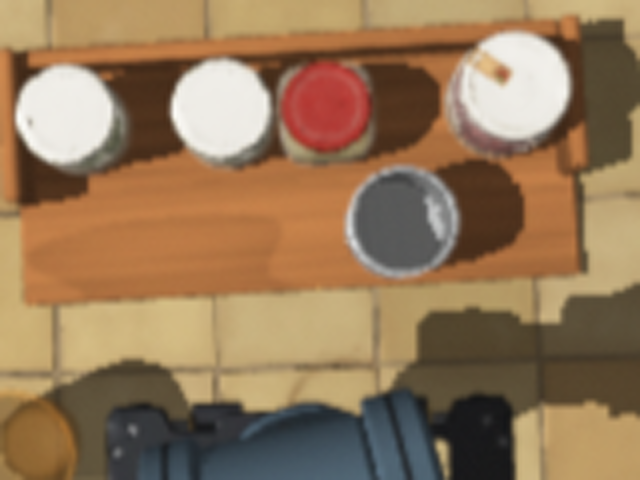

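Run:
```python
from h import *
print(px2w('top',350.3,195.1,.096)); print(w2px('side',(.5616,-.076,.096)))
print(px2w('top',437.6,245.6,.084))
```

```text
[ 0.55933628 -0.07583302  0.096     ]
[320.25960684 191.33924212]
[ 0.43386377 -0.27846956  0.084     ]
```

```bash
python3 -m pendant '[[4.17,1.94,0,0,0,0,4.5],[4.17,1.94,0,0,0,0,4.5],[4.17,1.94,0,0,0,0,4.5],[0,0,0,0,0,0,4.5],[0,0,2.2,0,0,0,4.5],[0,0,0,0,0,0,4.5]]'
python3 - <<'E'
from h import *
im=optics.capture("side"); cv2.imwrite(f"pics/side4.png",im); crop(im,250,100,400,250,4,'pics/s4.png')
E
```

```text
time: 10.6
tcp_pos: [0.5562, -0.0753, 0.2245]
orientation: [1.0, 0.001, -0.003, -0.0]
force: [0.7, -0.8, -1.9]
finger_gap: 0.0502
```

View pics/s4.png

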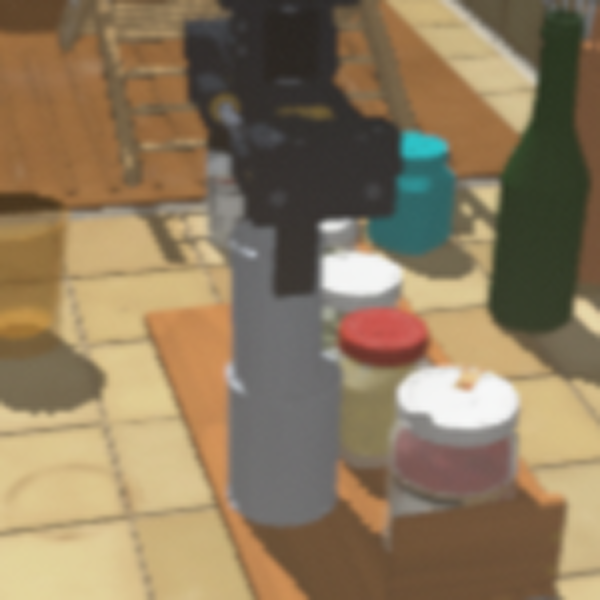

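```bash
python3 -m pendant '[[0,0,-0.5,0,0,0,4.5],[0,0,0,0,0,0,4.5]]'; python3 -m pendant '[[0,0,0,0,0,0,4.5]]'
```

```text
time: 10.9
tcp_pos: [0.5589, -0.0758, 0.2333]
orientation: [1.0, 0.0, 0.001, 0.0]
force: [1.3, -0.3, -1.2]
finger_gap: 0.0503
time: 11.02
tcp_pos: [0.5586, -0.076, 0.2327]
orientation: [1.0, 0.0, 0.0, 0.0]
force: [0.4, -0.1, -1.5]
finger_gap: 0.0502
```

```bash
python3 -m pendant '[[0.15,0,0,0,0,0,4.5],[0,0,1.3,0,0,0,4.5],[0,0,1,0,0,0,4.5],[0,0,1,0,0,0,4.5],[0,0,0,0,0,0,4.5]]'
```

```text
time: 11.65
tcp_pos: [0.5593, -0.0759, 0.198]
orientation: [1.0, 0.0, -0.001, -0.0]
force: [0.0, 0.4, -1.2]
finger_gap: 0.0501
```

```bash
python3 -m pendant '[[0,0,1.5,0,0,0,4.5],[0,0,1.5,0,0,0,4.5],[0,0,0.4,0,0,0,4.5],[0,0,0,0,0,0,4.5]]'
python3 - <<'E'
from h import *
im=optics.capture("side"); cv2.imwrite(f"pics/side5.png",im); crop(im,250,100,400,250,4,'pics/s5.png')
E
```

```text
time: 12.15
tcp_pos: [0.5598, -0.0759, 0.1647]
orientation: [1.0, 0.0, -0.0, -0.0]
force: [-0.0, -0.1, -1.5]
finger_gap: 0.0502
```

View pics/s5.png

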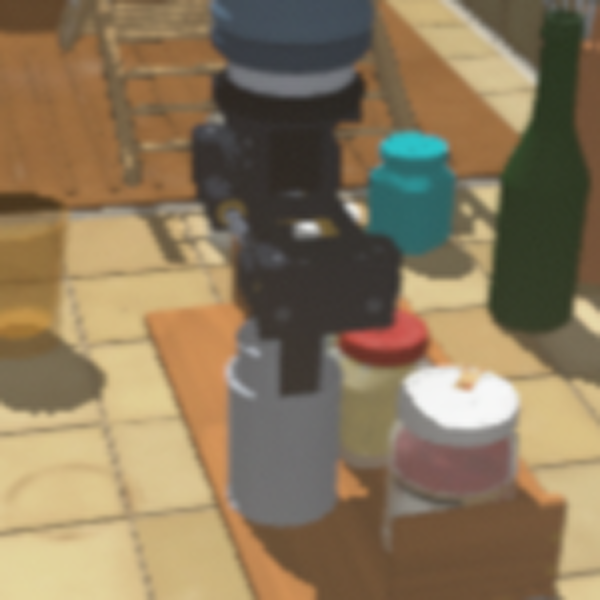

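```bash
python3 -m pendant '[[0,0,0,0,0,0,8.8],[0,0,0,0,0,0,8.8],[0,0,0,0,0,0,8.8],[0,0,-4,0,0,0,8.8],[0,0,-4.5,0,0,0,8.8],[-3.15,5.2,0,0,0,0,8.8],[-3.15,5.2,0,0,0,0,8.8],[-3.15,5.2,0,0,0,0,8.8],[-3.15,5.2,0,0,0,0,8.8],[0,0,0,0,0,0,8.8],[0,0,0,0,0,0,8.8]]'
python3 - <<'E'
from h import *
for n in("side","top"):
    im=optics.capture(n); cv2.imwrite(f"pics/{n}6.png",im);
    crop(im,*((230,110,430,310) if n=="side" else (250,140,410,260)),4 if n!="side" else 3,f'pics/{n[0]}6.png')
E
```

```text
time: 13.58
tcp_pos: [0.4346, -0.2836, 0.2504]
orientation: [1.0, 0.0, 0.0, -0.0]
force: [0.1, -0.2, 0.2]
finger_gap: 0.0879
```

View pics/s6.png

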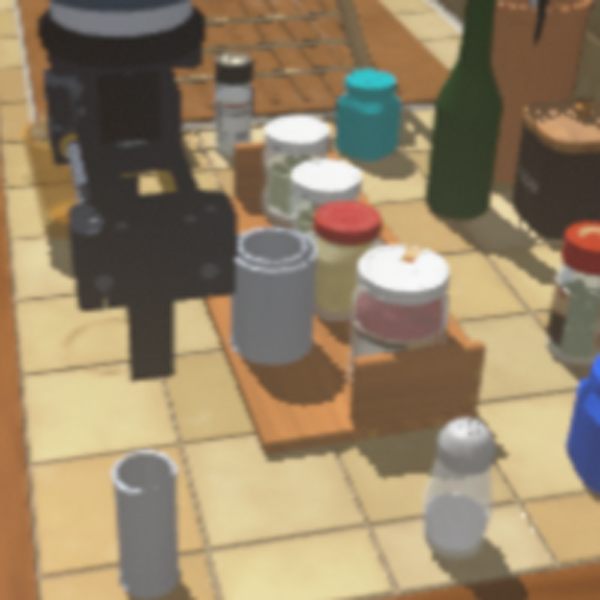

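View pics/t6.png

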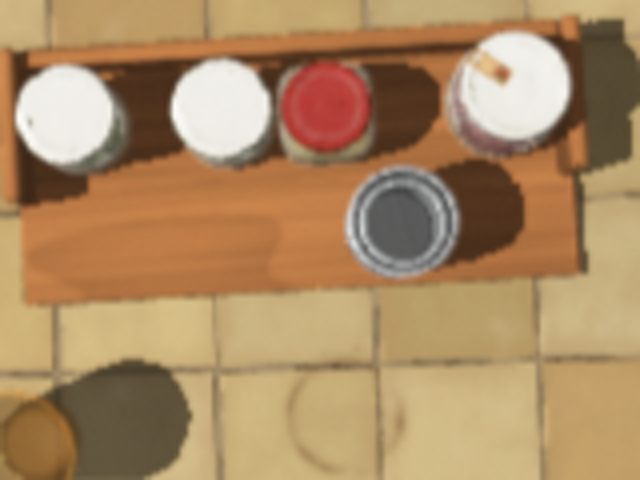

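The middle beaker sits concentrically and seated in the wide one (t6 at (403,222)). Now the narrow one.

```bash
python3 -m pendant '[[-0.1,0.1,4,0,0,0,8.8],[0,0,4,0,0,0,8.8],[0,0,2.5,0,0,0,8.8],[0,0,1.4,0,0,0,8.8],[0,0,0,0,0,0,8.8],[0,0,0,0,0,0,3],[0,0,0,0,0,0,3],[0,0,0,0,0,0,3],[0,0,0,0,0,0,3],[0,0,0,0,0,0,3],[0,0,0,0,0,0,3],[0,0,0,0,0,0,3]]' 12
```

```text
time: 15.18
tcp_pos: [0.4332, -0.2851, 0.1312]
orientation: [1.0, 0.0, 0.0, 0.0]
force: [0.6, -0.1, 0.6]
finger_gap: 0.0354
```

```bash
python3 -m pendant '[[0,0,-4,0,0,0,3],[0,0,-4,0,0,0,3],[0,0,-4,0,0,0,3],[3.15,-5.2,0,0,0,0,3],[3.15,-5.2,0,0,0,0,3],[3.15,-5.2,0,0,0,0,3],[3.15,-5.2,0,0,0,0,3],[0,0,0,0,0,0,3],[0,0,0,0,0,0,3],[0,0,0,0,0,0,3]]'
python3 - <<'E'
from h import *
im=optics.capture("side"); cv2.imwrite(f"pics/side7.png",im); crop(im,250,70,400,220,4,'pics/s7.png')
E
```

```text
time: 16.42
tcp_pos: [0.5582, -0.0789, 0.251]
orientation: [1.0, -0.001, -0.001, 0.0]
force: [-0.0, 0.4, -0.7]
finger_gap: 0.0354
```

View pics/s7.png

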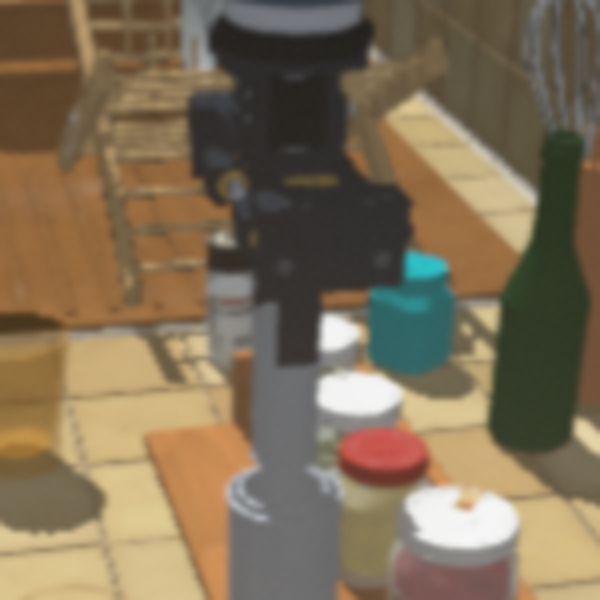

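```bash
python3 -m pendant '[[0.15,-0.3,0,0,0,0,3],[0,0,0,0,0,0,3],[0,0,1.5,0,0,0,3],[0,0,0.5,0,0,0,3],[0,0,0.5,0,0,0,3],[0,0,0.5,0,0,0,3],[0,0,0.5,0,0,0,3],[0,0,0,0,0,0,3]]'
```

```text
time: 17.48
tcp_pos: [0.5603, -0.0739, 0.2158]
orientation: [1.0, 0.0, -0.0, -0.0]
force: [0.2, 0.4, -0.7]
finger_gap: 0.035
```

```bash
python3 -m pendant '[[0,0.15,0,0,0,0,3],[0,0,1.5,0,0,0,3],[0,0,1.5,0,0,0,3],[0,0,1.3,0,0,0,3],[0,0,0.6,0,0,0,3],[0,0,0,0,0,0,3]]'
```

```text
time: 18.23
tcp_pos: [0.5603, -0.0753, 0.1666]
orientation: [1.0, 0.001, -0.0, -0.0]
force: [0.1, -0.3, -1.0]
finger_gap: 0.0351
```

```bash
python3 -m pendant '[[0,0,0,0,0,0,6],[0,0,0,0,0,0,8.8],[0,0,0,0,0,0,8.8],[0,0,-4,0,0,0,8.8],[0,0,-4.5,0,0,0,8.8],[-4,0,0,0,0,-0.177,0],[-4,0,0,0,0,-0.177,0],[0,0,0,0,0,-0.177,0],[0,0,0,0,0,-0.177,0],[0,0,0,0,0,-0.177,0],[0,0,0,0,0,-0.177,0],[0,0,0,0,0,-0.177,0],[0,0,0,0,0,-0.177,0],[0,0,0,0,0,-0.177,0],[0,0,0,0,0,0,0]]'
python3 - <<'E'
from h import *
for n in("side","top"):
    im=optics.capture(n); cv2.imwrite(f"pics/{n}8.png",im);
    crop(im,*((230,60,430,260) if n=="side" else (250,140,410,260)),4 if n!="side" else 3,f'pics/{n[0]}8.png')
E
```

```text
time: 20.1
tcp_pos: [0.4811, -0.0827, 0.2523]
orientation: [0.7, 0.715, 0.0, -0.0]
force: [0.1, -0.1, -0.2]
finger_gap: 0.0004
```

View pics/s8.png

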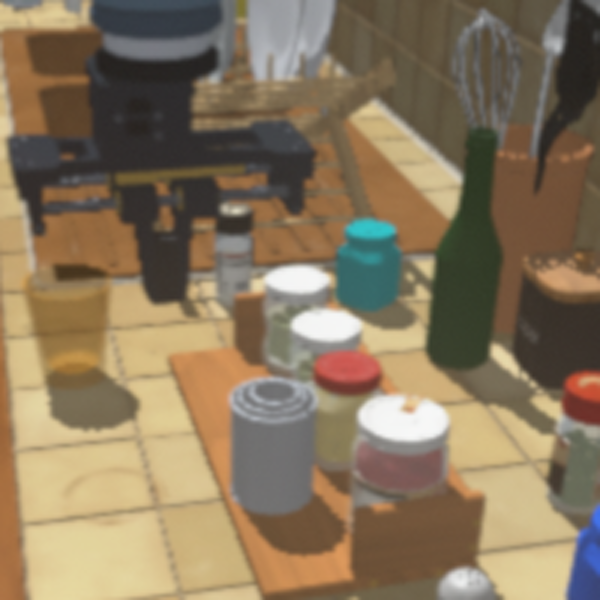

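View pics/t8.png

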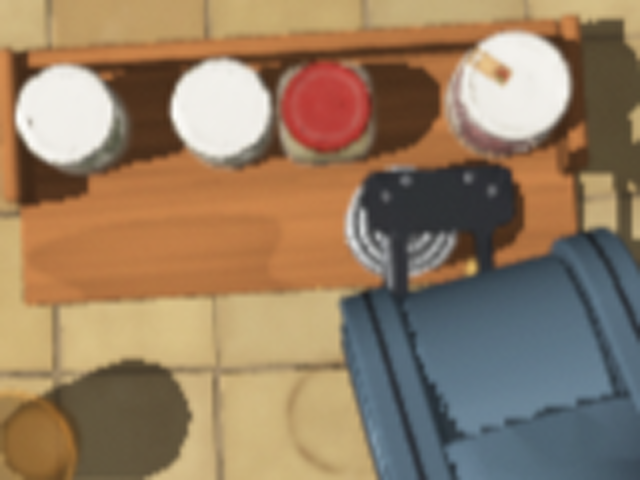

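```bash
python3 -m pendant '[[0,0,4,0,0,0,0],[0,0,2,0,0,0,0],[0,3.8,0,0,0,0,0],[0.1,3.8,0,0,0,0,0],[0,3.8,0,0,0,0,0],[0,3.8,0,0,0,0,0],[0,0,0,0,0,0,0],[0,0,2,0,0,0,0],[0,0,0,0,0,0,0]]'
python3 - <<'E'
from h import *
for n in("side","top"):
    im=optics.capture(n); cv2.imwrite(f"pics/{n}9.png",im);
    crop(im,*((250,80,400,230) if n=="side" else (250,100,450,250)),4,f'pics/{n[0]}9.png')
E
```

```text
time: 21.32
tcp_pos: [0.6306, -0.0784, 0.1697]
orientation: [0.699, 0.715, -0.002, -0.002]
force: [0.1, -1.2, 0.5]
finger_gap: 0.0004
```

View pics/s9.png

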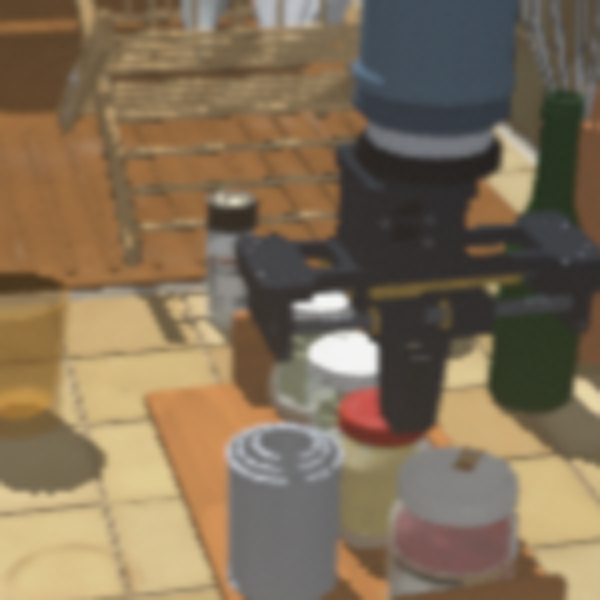

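View pics/t9.png

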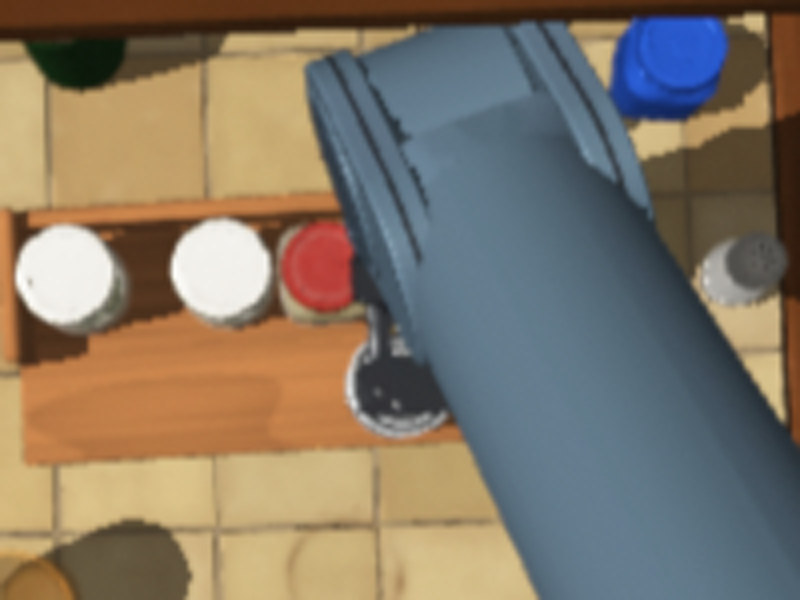

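```bash
python3 -m pendant '[[0.3,0,0,0,0,0,0],[0,0,2.5,0,0,0,0],[0,0,1.5,0,0,0,0],[0,0,1,0,0,0,0],[0,0,0.4,0,0,0,0],[0,0,0,0,0,0,0]]'
```

```text
time: 22.18
tcp_pos: [0.6332, -0.075, 0.1183]
orientation: [0.699, 0.715, 0.0, 0.0]
force: [-0.1, 0.0, 0.4]
finger_gap: 0.0005
```

```bash
python3 -m pendant '[[0.3,0,0.2,0,0,0,0],[0.3,0,0.1,0,0,0,0],[0.3,0,0,0,0,0,0],[0.3,0,0,0,0,0,0],[0,0,0,0,0,0,0]]'
```

```text
time: 22.8
tcp_pos: [0.6329, -0.063, 0.1154]
orientation: [0.699, 0.715, 0.0, 0.0]
force: [0.2, -2.5, 3.1]
finger_gap: 0.0006
```

```bash
python3 -m pendant '[[0.2,0,0,0,0,0,0],[0.3,0,0,0,0,0,0],[0.3,0,0,0,0,0,0],[0.3,0,0,0,0,0,0],[0.3,0,0,0,0,0,0],[0.2,0,0,0,0,0,0],[0,0,0,0,0,0,0]]'
python3 - <<'E'
from h import *
for n in("side","top"):
    im=optics.capture(n); cv2.imwrite(f"pics/{n}10.png",im);
    crop(im,*((250,80,400,230) if n=="side" else (250,100,450,250)),4,f'pics/{n[0]}10.png')
E
```

```text
time: 23.68
tcp_pos: [0.6324, -0.0468, 0.1153]
orientation: [0.699, 0.715, 0.0, 0.0]
force: [1.5, -3.3, 2.6]
finger_gap: 0.0006
```

View pics/s10.png

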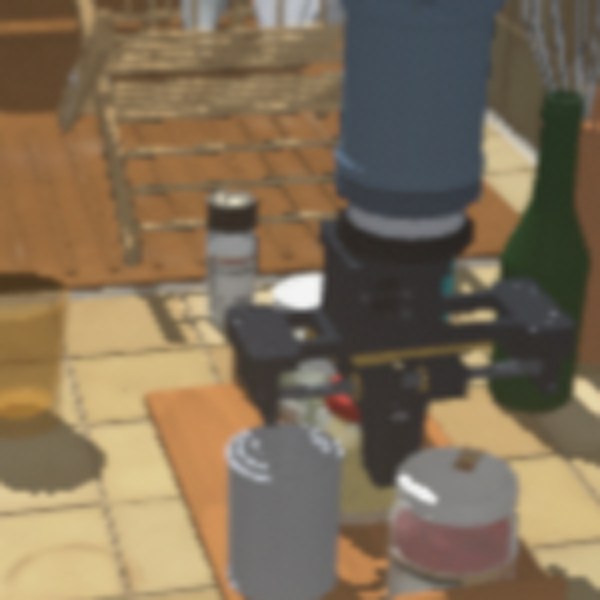

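View pics/t10.png

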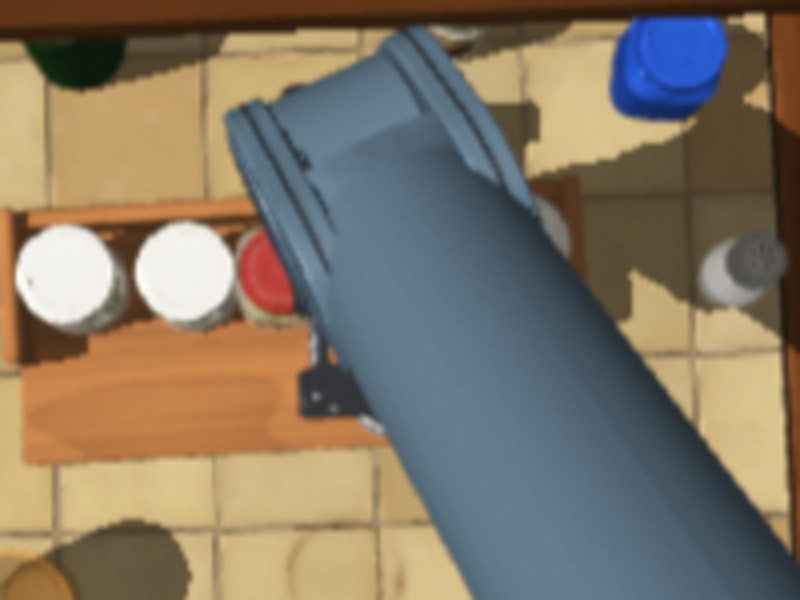

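```bash
python3 -m pendant '[[-0.6,0,0,0,0,0,0],[0,0,-2,0,0,0,0],[0,0,-3,0,0,0,0],[0,0,-3.5,0,0,0,0],[-0.6,-4,0,0,0,0,0],[-0.6,-4,0,0,0,0,0],[-0.6,-4,0,0,0,0,0],[-0.2,-4,0,0,0,0,0],[0,0,0,0,0,0,0],[0,0,0,0,0,0,0]]'
python3 - <<'E'
from h import *
for n in("side","top"):
    im=optics.capture(n); cv2.imwrite(f"pics/{n}11.png",im);
    crop(im,*((250,80,400,230) if n=="side" else (250,120,410,240)),4 if n=="side" else 5,f'pics/{n[0]}11.png')
E
```

```text
time: 25.02
tcp_pos: [0.4741, -0.0763, 0.2012]
orientation: [0.699, 0.715, 0.001, 0.001]
force: [0.2, 0.4, 0.7]
finger_gap: 0.0005
```

View pics/s11.png

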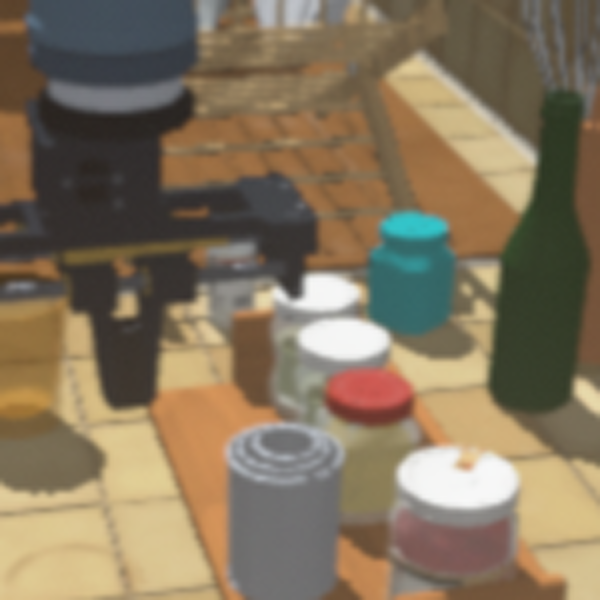

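View pics/t11.png

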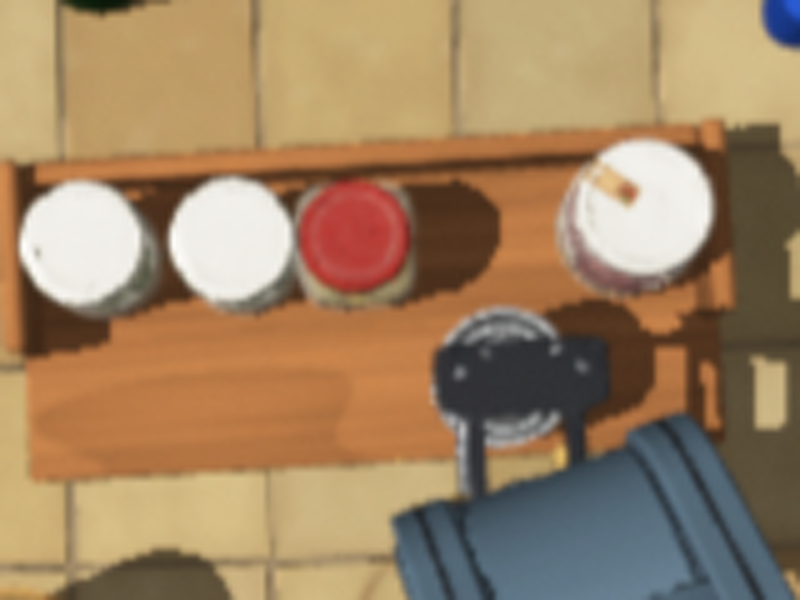

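Run:
```python
from h import *
for nm,u,v,z in(('red',320.6,166.8,.092),('big',378.5,161.8,.111),('jb',296,167.2,.097),('ja',265.9,168.5,.097),('nest',350.3,195.1,.099)):
    p=px2w('top',u,v,z); d=p[:2]-np.array([.607,-.0127]); y=.022
    print(nm,p.round(4),'stand',round(d[0]*np.cos(y)+d[1]*np.sin(y),4),round(-d[0]*np.sin(y)+d[1]*np.cos(y),4))
```

```text
red [ 0.6294 -0.0077  0.092 ] stand 0.0225 0.0045
big [ 0.6342 -0.1433  0.111 ] stand 0.0243 -0.1311
jb [0.6298 0.0507 0.097 ] stand 0.0242 0.0629
ja [0.6291 0.1226 0.097 ] stand 0.025 0.1348
nest [ 0.5592 -0.0756  0.099 ] stand -0.0492 -0.0619
```

```bash
python3 -m pendant '[[-0.1,0,3,0,0,0,0],[0,0,3,0,0,0,0],[0,0,1.8,0,0,0,0],[0,0,0.8,0,0,0,0],[0,0,0,0,0,0,0],[0,1,0,0,0,0,0],[0,0.8,0,0,0,0,0],[0,0.5,0,0,0,0,0],[0,0.5,0,0,0,0,0],[0,0.5,0,0,0,0,0],[0,0,0,0,0,0,0]]'
```

```text
time: 26.5
tcp_pos: [0.5064, -0.0769, 0.1142]
orientation: [0.699, 0.715, 0.0, 0.0]
force: [-0.6, -0.1, -0.1]
finger_gap: 0.0004
```

```bash
python3 -m pendant '[[0,0.4,0,0,0,0,0],[0,0.4,0,0,0,0,0],[0,0.4,0,0,0,0,0],[0,0.4,0,0,0,0,0],[0,0.4,0,0,0,0,0],[0,0.4,0,0,0,0,0],[0,0.4,0,0,0,0,0],[0,0.4,0,0,0,0,0],[0,0,0,0,0,0,0]]'
python3 - <<'E'
from h import *
for n in("side","top"):
    im=optics.capture(n); cv2.imwrite(f"pics/{n}12.png",im);
    crop(im,*((250,100,400,250) if n=="side" else (250,120,410,240)),4 if n=="side" else 5,f'pics/{n[0]}12.png')
E
```

```text
time: 27.62
tcp_pos: [0.5387, -0.0763, 0.1142]
orientation: [0.699, 0.715, 0.0, 0.0]
force: [-1.2, -0.5, -0.6]
finger_gap: 0.0006
```

View pics/s12.png

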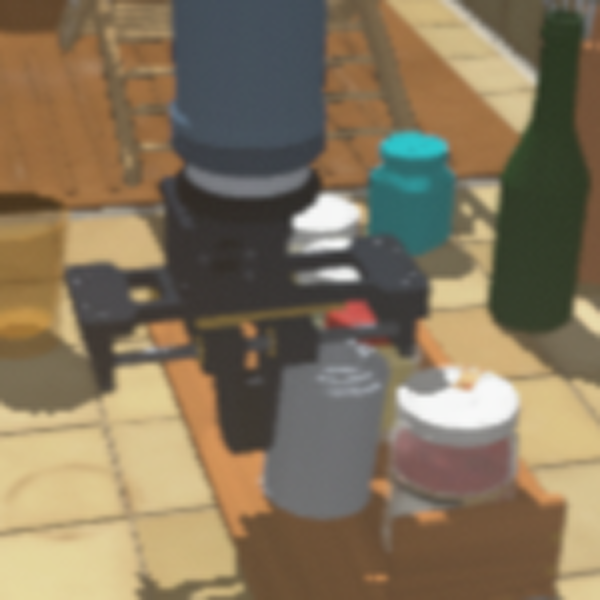

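View pics/t12.png

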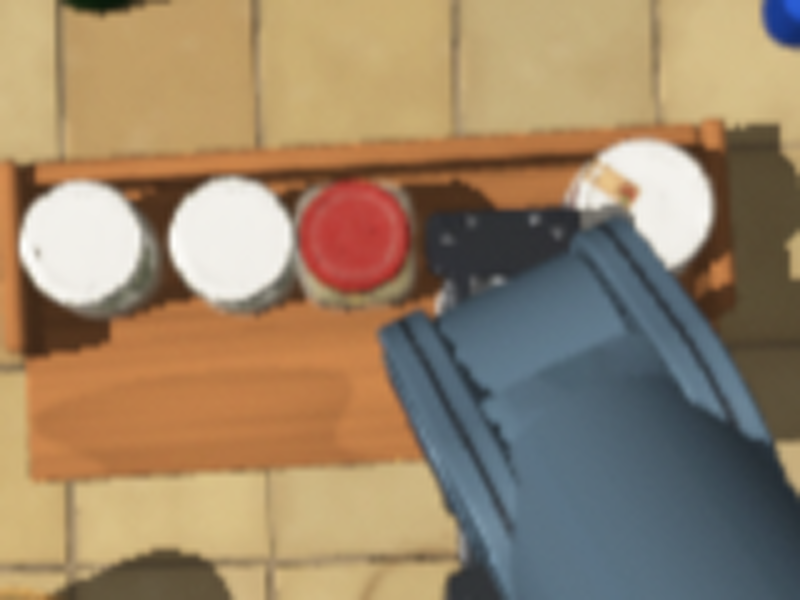

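The nest is leaning back about 10° (s12: top ~(340,370), base ~(320,495)): the jaw-side backs of the fingers taper, so contact was high. I back off slowly so it settles upright.

```bash
python3 -m pendant '[[0,-0.2,0,0,0,0,0],[0,-0.2,0,0,0,0,0],[0,-0.2,0,0,0,0,0],[0,-0.2,0,0,0,0,0],[0,-0.2,0,0,0,0,0],[0,-0.2,0,0,0,0,0],[0,-0.3,0,0,0,0,0],[0,-0.3,0,0,0,0,0],[0,-0.5,0,0,0,0,0],[0,-0.5,0,0,0,0,0],[0,0,0,0,0,0,0]]'
python3 - <<'E'
from h import *
im=optics.capture("side"); cv2.imwrite(f"pics/side13.png",im);crop(im,250,100,400,250,4,'pics/s13.png')
E
```

```text
time: 29.1
tcp_pos: [0.5095, -0.077, 0.1142]
orientation: [0.699, 0.715, -0.0, -0.0]
force: [0.4, 0.5, 1.1]
finger_gap: 0.0004
```

View pics/s13.png

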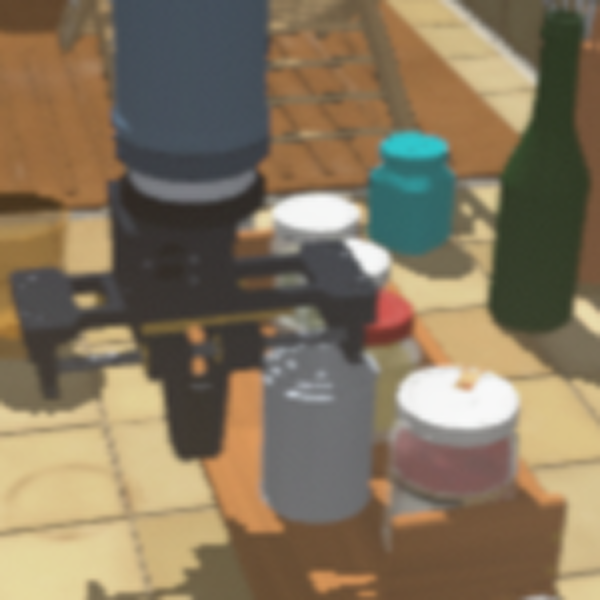

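```bash
python3 -m pendant '[[0,-2,-4,0,0,0,0],[0,-2,-4.6,0,0,0,0],[0,0,0,0,0,0.1745,0],[0,0,0,0,0,0.1745,0],[0,0,0,0,0,0.1745,0],[0,0,0,0,0,0.1745,0],[0,0,0,0,0,0.1745,0],[0,0,0,0,0,0.1745,0],[0,0,0,0,0,0.1745,0],[0,0,0,0,0,0.1745,0],[0,0,0,0,0,0.1745,0],[0,0,0,0,0.1455,0,0],[0,0,0,0,0.1455,0,0],[0,0,0,0,0.1455,0,0],[0,0,0,0,0,0,0],[0,0,0,0,0,0,0]]'
python3 - <<'E'
from h import *
from scipy.spatial.transform import Rotation as R
s=status.sense(); M=R.from_quat(s['orientation']).as_matrix(); print(M.round(3)); print('tip',(s['tcp_pos']+.064*M[:,2]).round(4))
for n in("side","top"):
    im=optics.capture(n); cv2.imwrite(f"pics/{n}14.png",im);
    crop(im,*((250,100,400,250) if n=="side" else (250,120,410,240)),4 if n=="side" else 5,f'pics/{n[0]}14.png')
E
```

```text
time: 31.15
tcp_pos: [0.4679, -0.0848, 0.1966]
orientation: [0.987, 0.009, 0.161, 0.01]
force: [1.6, 0.1, -0.1]
finger_gap: 0.0007
[[ 0.948  0.014  0.318]
 [ 0.02  -1.    -0.017]
 [ 0.317  0.023 -0.948]]
tip [ 0.4882 -0.0859  0.136 ]
```

View pics/s14.png

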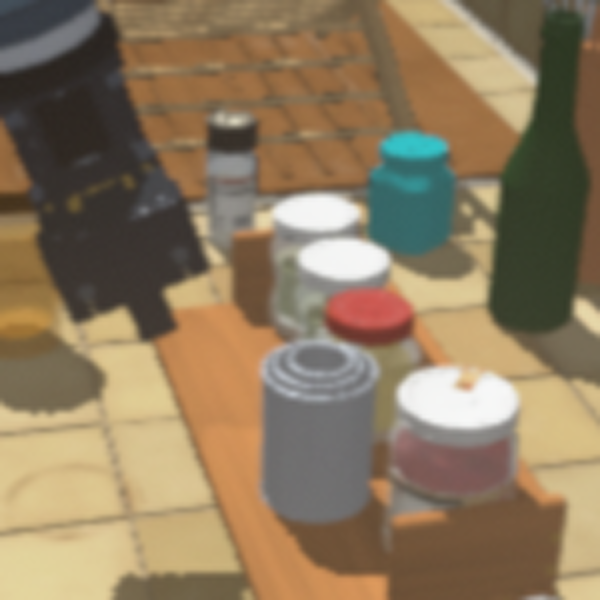

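View pics/t14.png

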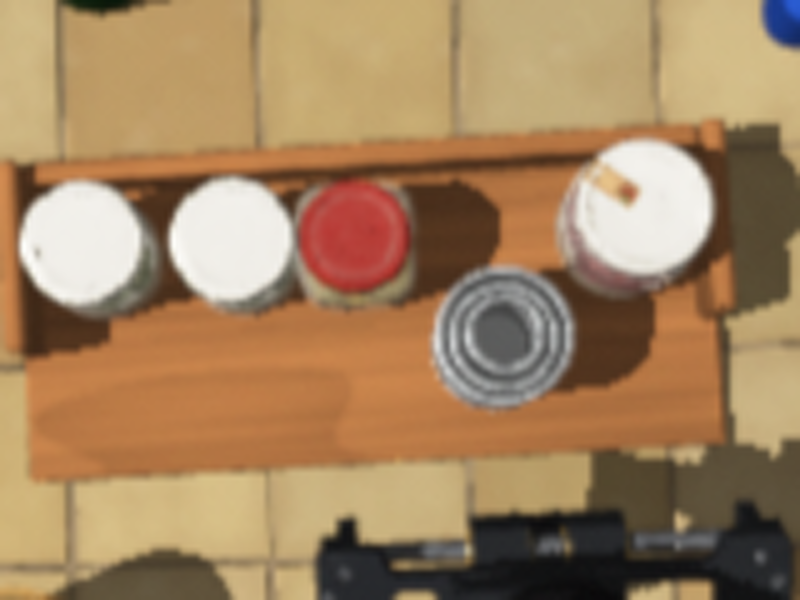

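```bash
python3 -m pendant '[[0,0,0,0,0.12,0,0],[0,-0.9,0,0,0,0,0],[-1,0,3.3,0,0,0,0],[-1,0,3.3,0,0,0,0],[-0.5,0,1.8,0,0,0,0],[0,0,0,0,0,0,0],[0,0,0,0,0,0,0]]'
python3 - <<'E'
from h import *
from scipy.spatial.transform import Rotation as R
s=status.sense(); M=R.from_quat(s['orientation']).as_matrix(); print(M.round(3)); print('tip',(s['tcp_pos']+.064*M[:,2]).round(4))
print(px2w('top',350.4,187,.099))
E
```

```text
time: 32.12
tcp_pos: [0.4789, -0.0897, 0.1317]
orientation: [0.985, 0.007, 0.171, 0.018]
force: [0.0, 0.5, -0.0]
finger_gap: 0.0005
[[ 0.942  0.007  0.337]
 [ 0.019 -0.999 -0.034]
 [ 0.336  0.038 -0.941]]
tip [ 0.5004 -0.0919  0.0715]
[ 0.57829044 -0.07655828  0.099     ]
```

Run:
```python
from h import *
print(status.sense()['qpos'].round(3))
```

```text
[ 0.433  0.512 -0.4    2.27   1.348  0.192 -2.755]
```

```bash
python3 -m pendant '[[0,0,-1,0.034,-0.085,0,0],[0,0,0,0,-0.085,0,0],[0,0,0,0,0,0,0],[0,0,0,0,0,0,0]]'
python3 - <<'E'
from h import *
from scipy.spatial.transform import Rotation as R
s=status.sense(); M=R.from_quat(s['orientation']).as_matrix(); print(s['qpos'].round(3));print(M.round(3)); print('tip',(s['tcp_pos']+.064*M[:,2]).round(4))
E
```

```text
time: 32.62
tcp_pos: [0.4781, -0.0936, 0.1358]
orientation: [0.994, 0.006, 0.11, 0.018]
force: [-0.0, -0.0, 1.0]
finger_gap: 0.0003
[ 0.584  0.554 -0.589  2.186  0.916  0.392 -2.3  ]
[[ 0.976  0.007  0.219]
 [ 0.015 -0.999 -0.034]
 [ 0.218  0.036 -0.975]]
tip [ 0.4921 -0.0958  0.0734]
```

```bash
python3 -m pendant '[[0,-1,0,0.034,0,0,0],[0,-0.8,0,0,-0.03,0,0],[0,0,0,0,0,0,0],[0,0,0,0,0,0,0]]'
python3 - <<'E'
from h import *
from scipy.spatial.transform import Rotation as R
s=status.sense(); M=R.from_quat(s['orientation']).as_matrix(); print(s['qpos'].round(3));print(M.round(3)); print('tip',(s['tcp_pos']+.064*M[:,2]).round(4))
E
```

```text
time: 33.12
tcp_pos: [0.4779, -0.0754, 0.1351]
orientation: [0.996, 0.008, 0.094, 0.001]
force: [-0.4, 0.1, -0.2]
finger_gap: 0.0003
[ 0.606  0.575 -0.648  2.169  0.848  0.433 -2.251]
[[ 0.982  0.016  0.188]
 [ 0.016 -1.     0.   ]
 [ 0.188  0.003 -0.982]]
tip [ 0.4899 -0.0754  0.0722]
```

```bash
python3 -m pendant '[[1,0.2,1.5,0,0,0,0],[0.5,0,1,0,0,0,0],[0,0,0.2,0,0,0,0],[0,0,0,0,0,0,0]]'
python3 - <<'E'
from h import *
from scipy.spatial.transform import Rotation as R
s=status.sense(); M=R.from_quat(s['orientation']).as_matrix(); print(s['qpos'].round(3));print(M.round(3)); print('tip',(s['tcp_pos']+.064*M[:,2]).round(4))
E
```

```text
time: 33.62
tcp_pos: [0.4977, -0.0769, 0.1111]
orientation: [0.996, 0.008, 0.094, 0.001]
force: [0.2, 0.2, -0.0]
finger_gap: 0.0007
[ 0.553  0.638 -0.591  2.127  0.903  0.413 -2.292]
[[ 0.982  0.016  0.187]
 [ 0.016 -1.     0.   ]
 [ 0.187  0.003 -0.982]]
tip [ 0.5097 -0.0769  0.0482]
```

```bash
python3 -m pendant '[[0.98,0,0.19,0,0,0,0],[0.98,0,0.19,0,0,0,0],[0.39,0,0.075,0,0,0,0],[0.39,0,0.075,0,0,0,0],[0.39,0,0.075,0,0,0,0],[0.39,0,0.075,0,0,0,0],[0.39,0,0.075,0,0,0,0],[0.39,0,0.075,0,0,0,0],[0,0,0,0,0,0,0]]'
python3 - <<'E'
from h import *
from scipy.spatial.transform import Rotation as R
s=status.sense(); M=R.from_quat(s['orientation']).as_matrix(); print('tip',(s['tcp_pos']+.064*M[:,2]).round(4))
for n in("side","top"):
    im=optics.capture(n); cv2.imwrite(f"pics/{n}15.png",im);
    crop(im,*((250,100,400,250) if n=="side" else (250,120,410,240)),4 if n=="side" else 5,f'pics/{n[0]}15.png')
E
```

```text
time: 34.75
tcp_pos: [0.5423, -0.0765, 0.1114]
orientation: [0.995, 0.008, 0.095, 0.001]
force: [-1.4, 0.2, -0.4]
finger_gap: 0.0009
tip [ 0.5544 -0.0764  0.0486]
```

View pics/s15.png

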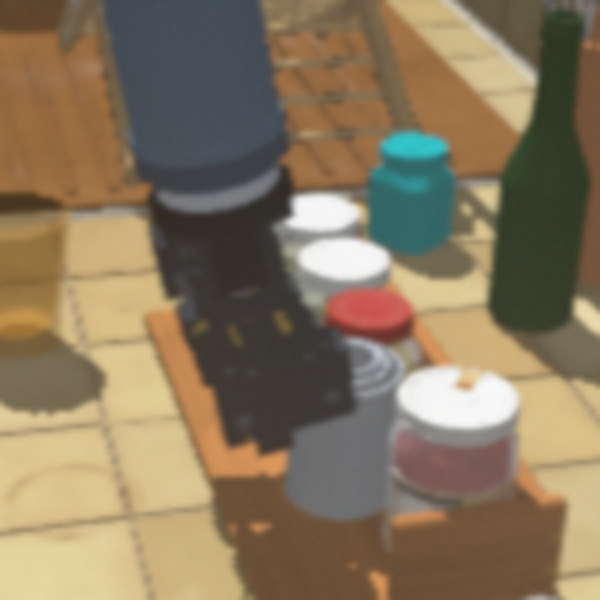

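View pics/t15.png

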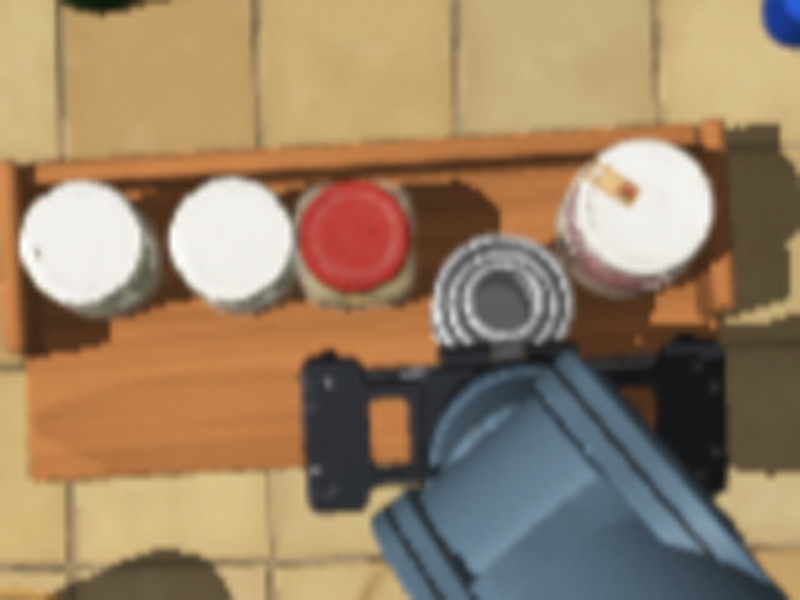

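Run:
```python
from h import *
im=cv2.imread('pics/top15.png')
print(px2w('top',350,180.4,.099),px2w('top',350,179.8,.102))
crop(im,325,160,375,200,14,'pics/t15b.png')
im=cv2.imread('pics/side15.png');crop(im,310,175,370,235,10,'pics/s15b.png')
```

```text
[ 0.59392921 -0.07616661  0.099     ] [ 0.59507808 -0.07603128  0.102     ]
```

View pics/t15b.png

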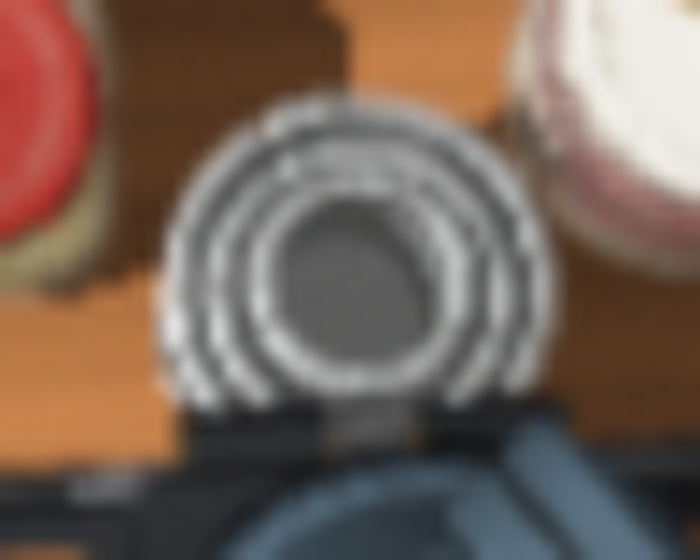

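View pics/s15b.png

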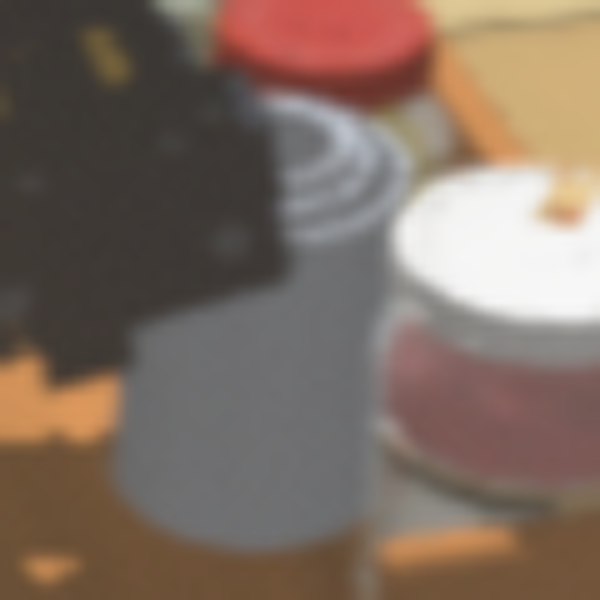

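The nest still leans slightly (s15b left edge slants), so contact is at the finger roots near the rim. Back off gently, then tilt more so the tips lead, lower down.

```bash
python3 -m pendant '[[-0.2,0,-0.04,0,0,0,0],[-0.2,0,-0.04,0,0,0,0],[-0.2,0,-0.04,0,0,0,0],[-0.2,0,-0.04,0,0,0,0],[-0.2,0,-0.04,0,0,0,0],[-0.3,0,-0.06,0,0,0,0],[-0.3,0,-0.06,0,0,0,0],[-0.4,0,-0.08,0,0,0,0],[0,0,-1,0,0.08,0,0],[0,0,0,0,0.08,0,0],[0,0,0,0,0.08,0,0],[0,0,0,0,0,0,0]]'
python3 - <<'E'
from h import *
from scipy.spatial.transform import Rotation as R
s=status.sense(); M=R.from_quat(s['orientation']).as_matrix(); print(s['qpos'].round(3));print(M.round(3)); print('tip',(s['tcp_pos']+.064*M[:,2]).round(4))
im=optics.capture("side"); cv2.imwrite("pics/side16.png",im);crop(im,250,100,400,250,4,'pics/s16.png')
E
```

```text
time: 36.35
tcp_pos: [0.5279, -0.0831, 0.1361]
orientation: [0.98, 0.01, 0.2, -0.005]
force: [-0.0, -0.6, 1.0]
finger_gap: 0.0003
[ 0.502  0.568 -0.486  2.183  1.383  0.192 -2.757]
[[ 0.92   0.021  0.392]
 [ 0.018 -1.     0.013]
 [ 0.393 -0.005 -0.92 ]]
tip [ 0.5531 -0.0823  0.0772]
```

View pics/s16.png

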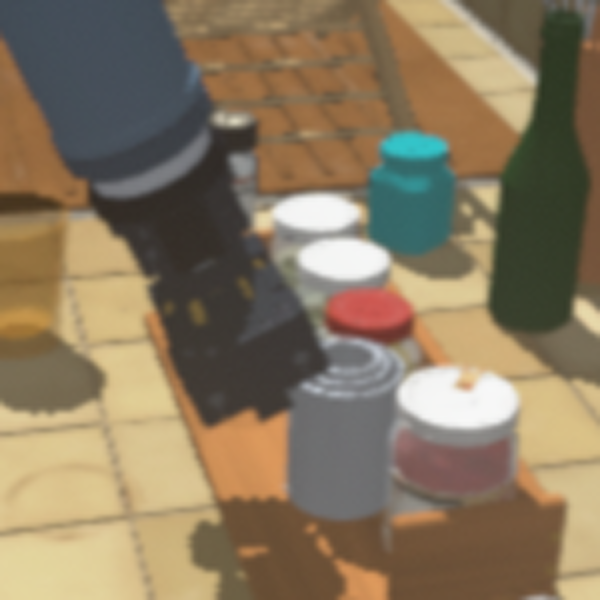

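```bash
python3 -m pendant '[[-0.9,-0.3,-0.4,0,0,0,0],[-0.9,-0.2,-0.4,0,-0.03,0,0],[-0.68,0,1.6,0,0,0,0],[-0.68,0,1.6,0,0,0,0],[0,0,0,0,0,0,0],[0,0,0,0,0,0,0]]'
python3 - <<'E'
from h import *
from scipy.spatial.transform import Rotation as R
s=status.sense(); M=R.from_quat(s['orientation']).as_matrix(); print(s['qpos'].round(3));print(M.round(3)); print('tip',(s['tcp_pos']+.064*M[:,2]).round(4))
E
```

```text
time: 37.15
tcp_pos: [0.5132, -0.0822, 0.1112]
orientation: [0.984, 0.011, 0.176, -0.008]
force: [0.2, 0.2, 0.0]
finger_gap: 0.0006
[ 0.486  0.608 -0.463  2.193  1.39   0.192 -2.757]
[[ 0.938  0.025  0.347]
 [ 0.019 -1.     0.02 ]
 [ 0.347 -0.012 -0.938]]
tip [ 0.5354 -0.081   0.0512]
```

```bash
python3 -m pendant '[[-0.3,-0.4,0.85,0,0,0,0],[0,0,0,0,0,0,0],[0,0,0,0,0,0,0]]'
python3 - <<'E'
from h import *
from scipy.spatial.transform import Rotation as R
s=status.sense(); M=R.from_quat(s['orientation']).as_matrix(); print(s['qpos'].round(3));print(M.round(3)); print('tip',(s['tcp_pos']+.064*M[:,2]).round(4))
for n in("side","top"):
    im=optics.capture(n); cv2.imwrite(f"pics/{n}17.png",im);
    crop(im,*((250,100,400,250) if n=="side" else (250,120,410,240)),4 if n=="side" else 5,f'pics/{n[0]}17.png')
E
```

```text
time: 37.52
tcp_pos: [0.5156, -0.0798, 0.1058]
orientation: [0.985, 0.013, 0.173, -0.009]
force: [-0.2, 0.0, 0.1]
finger_gap: 0.0004
[ 0.472  0.621 -0.454  2.185  1.388  0.192 -2.757]
[[ 0.94   0.028  0.34 ]
 [ 0.022 -1.     0.022]
 [ 0.341 -0.013 -0.94 ]]
tip [ 0.5374 -0.0784  0.0456]
```

View pics/t17.png

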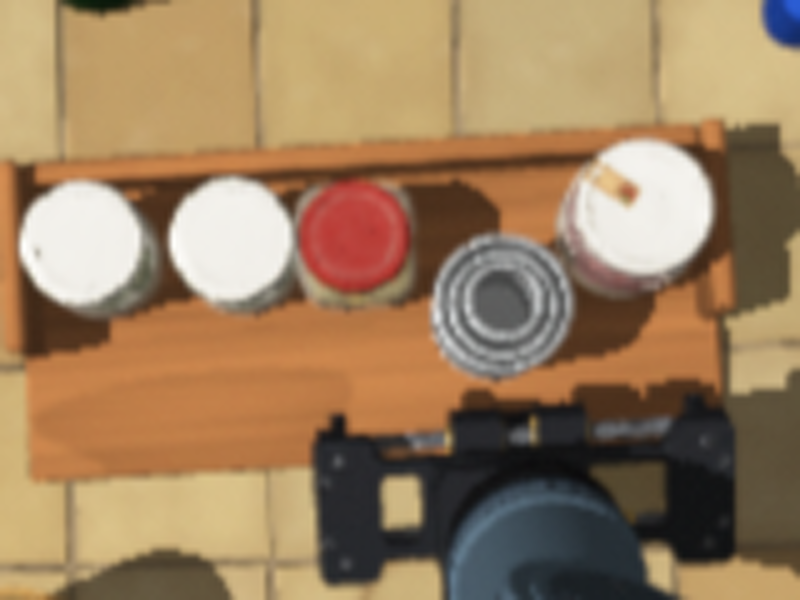

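View pics/s17.png

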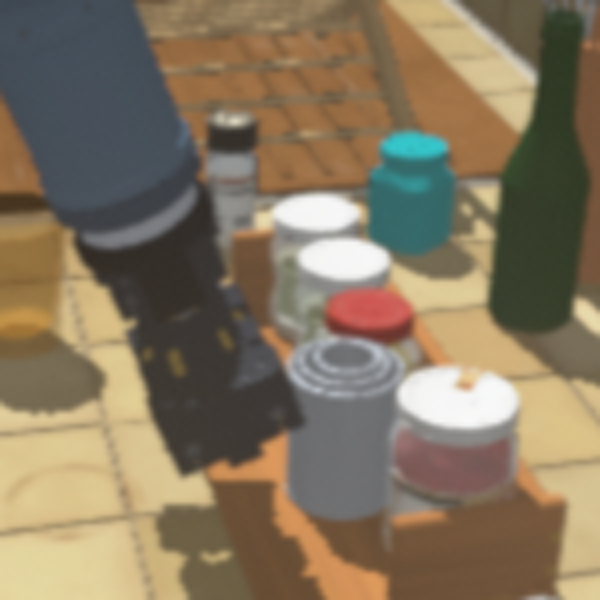

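```bash
python3 -m pendant '[[0.47,-0.1,0.17,0,0,0,0],[0.47,0,0.17,0,0,0,0],[0.376,0,0.14,0,0,0,0],[0.376,0,0.14,0,0,0,0],[0.376,0,0.14,0,0,0,0],[0.376,0,0.14,0,0,0,0],[0.376,0,0.14,0,0,0,0],[0.376,0,0.14,0,0,0,0],[0,0,0,0,0,0,0]]'
python3 - <<'E'
from h import *
from scipy.spatial.transform import Rotation as R
s=status.sense(); M=R.from_quat(s['orientation']).as_matrix(); print(s['qpos'].round(3));print(M.round(3)); print('tip',(s['tcp_pos']+.064*M[:,2]).round(4))
for n in("side","top"):
    im=optics.capture(n); cv2.imwrite(f"pics/{n}18.png",im);
    crop(im,*((250,100,400,250) if n=="side" else (250,120,410,240)),4 if n=="side" else 5,f'pics/{n[0]}18.png')
E
```

```text
time: 38.75
tcp_pos: [0.5502, -0.0779, 0.1056]
orientation: [0.985, 0.013, 0.173, -0.009]
force: [-0.5, -0.4, 0.0]
finger_gap: 0.0004
[ 0.505  0.67  -0.52   2.101  1.25   0.258 -2.602]
[[ 0.94   0.028  0.341]
 [ 0.022 -1.     0.022]
 [ 0.341 -0.013 -0.94 ]]
tip [ 0.572  -0.0765  0.0454]
```

View pics/t18.png

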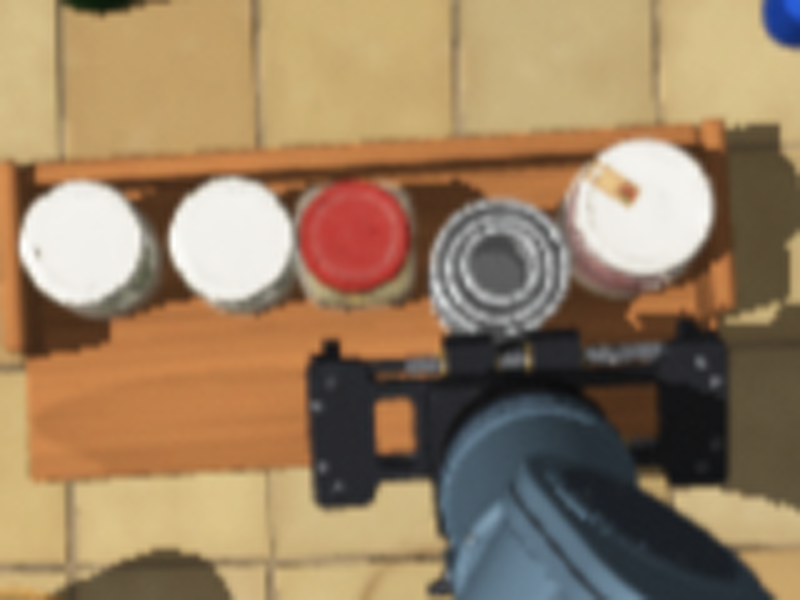

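View pics/s18.png

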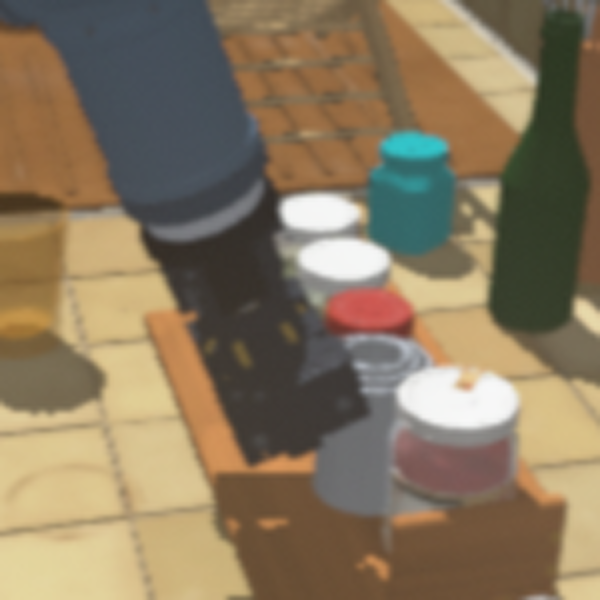

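Nest upright, now between the red and big jars (t18 (500,269)). Continuing.

```bash
python3 -m pendant '[[0.376,0,0.14,0,0,0,0],[0.376,0,0.14,0,0,0,0],[0.376,0,0.14,0,0,0,0],[0.376,0,0.14,0,0,0,0],[0.28,0,0.1,0,0,0,0],[0.19,0,0.07,0,0,0,0],[0,0,0,0,0,0,0]]'
python3 - <<'E'
from h import *
from scipy.spatial.transform import Rotation as R
s=status.sense(); M=R.from_quat(s['orientation']).as_matrix(); print('tip',(s['tcp_pos']+.064*M[:,2]).round(4))
for n in("side","top"):
    im=optics.capture(n); cv2.imwrite(f"pics/{n}19.png",im);
    crop(im,*((250,100,400,250) if n=="side" else (250,120,410,240)),4 if n=="side" else 5,f'pics/{n[0]}19.png')
E
```

```text
time: 39.72
tcp_pos: [0.5709, -0.0773, 0.1055]
orientation: [0.985, 0.013, 0.173, -0.009]
force: [-2.4, 0.1, 0.8]
finger_gap: 0.0001
tip [ 0.5927 -0.0759  0.0453]
```

View pics/t19.png

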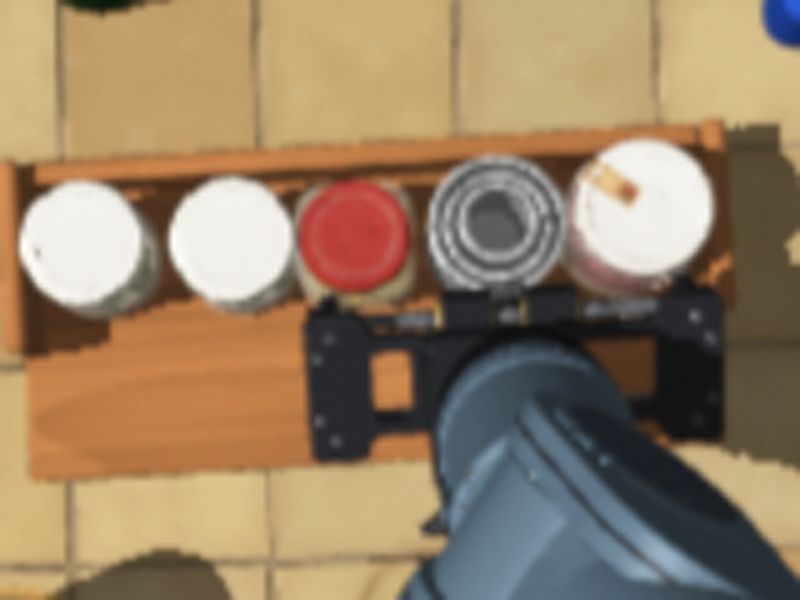

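View pics/s19.png

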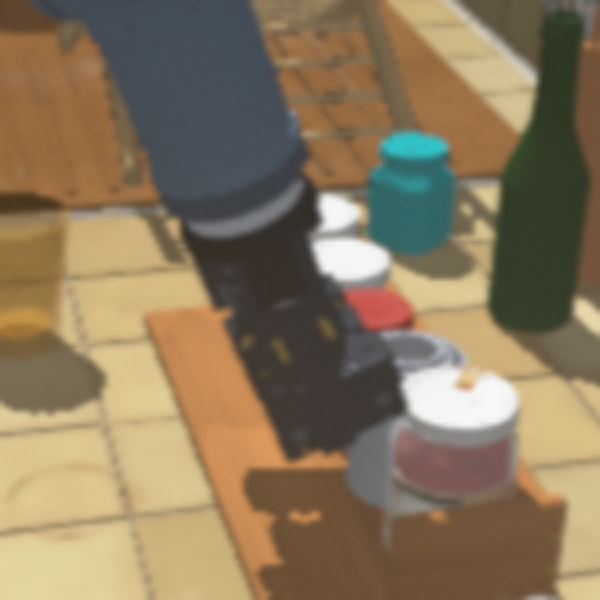

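```bash
python3 -m pendant '[[0.19,0,0.07,0,0,0,0],[0.19,0,0.07,0,0,0,0],[0,0,0,0,0,0,0]]';  python3 -m pendant '[[0.19,0,0.07,0,0,0,0],[0,0,0,0,0,0,0]]'
```

```text
time: 40.2
tcp_pos: [0.5749, -0.0772, 0.1054]
orientation: [0.985, 0.013, 0.173, -0.009]
force: [-2.2, 0.6, 0.9]
finger_gap: 0.0004
time: 40.45
tcp_pos: [0.5769, -0.0772, 0.1054]
orientation: [0.985, 0.013, 0.173, -0.009]
force: [-2.9, -0.0, 1.7]
finger_gap: 0.0004
```

```bash
python3 -m pendant '[[0.15,0,0.05,0,0,0,0],[0,0,0,0,0,0,0]]';  python3 -m pendant '[[0.15,0,0.05,0,0,0,0],[0,0,0,0,0,0,0]]'
```

```text
time: 40.7
tcp_pos: [0.578, -0.0771, 0.1053]
orientation: [0.985, 0.013, 0.173, -0.009]
force: [-5.8, 0.5, 3.6]
finger_gap: 0.0002
time: 40.95
tcp_pos: [0.5784, -0.0771, 0.105]
orientation: [0.985, 0.013, 0.172, -0.008]
force: [-9.9, 0.5, 7.0]
finger_gap: 0.0005
```

```bash
python3 -m pendant '[[-0.2,0,-0.07,0,0,0,0],[-0.4,0,-0.14,0,0,0,0],[-0.9,0,-0.3,0,0,0,0],[-1.9,0,-0.7,0,0,0,0],[-2,0,-2.5,0,0,0,0],[-2,0,-4,0,0,0,0],[0,0,0,0,0,0,0],[0,0,0,0,0,0,0]]'
python3 - <<'E'
from h import *
for n in("side","top"):
    im=optics.capture(n); cv2.imwrite(f"pics/{n}20.png",im);
    crop(im,*((250,100,400,250) if n=="side" else (250,120,410,240)),4 if n=="side" else 5,f'pics/{n[0]}20.png')
E
```

```text
time: 41.95
tcp_pos: [0.4846, -0.0806, 0.1529]
orientation: [0.985, 0.013, 0.174, -0.009]
force: [-0.1, 0.1, -0.4]
finger_gap: 0.0003
```

View pics/t20.png

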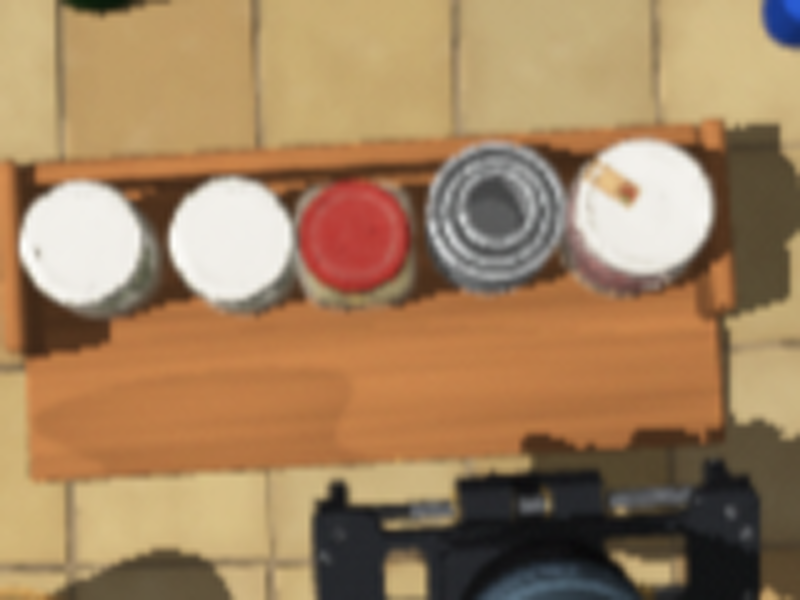

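View pics/s20.png

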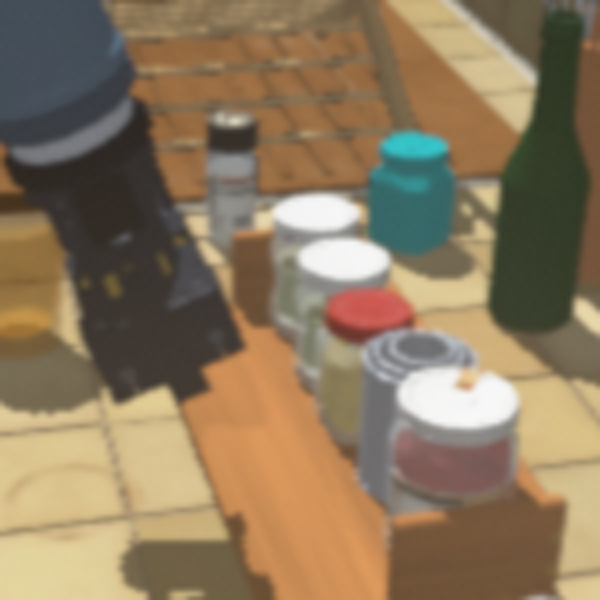

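View pics/top20.png

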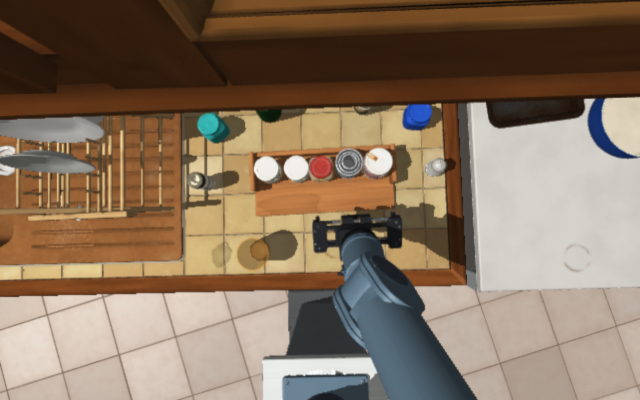

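View pics/side20.png

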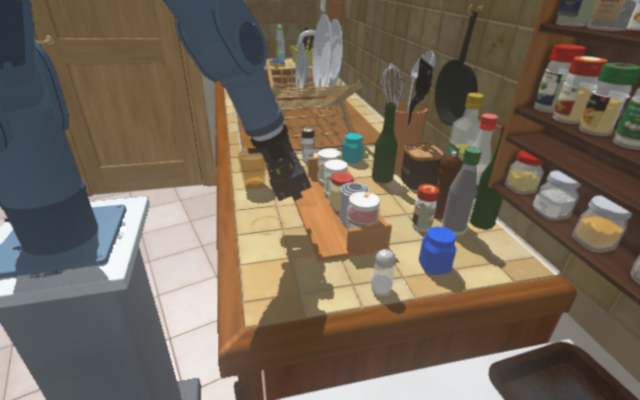

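Run:
```python
from h import *
from station import order
p=px2w('top',349,162,.097); d=p[:2]-np.array([.607,-.0127]); y=.022
print(p.round(4), 'gap to board mm', (63-32-1000*(d[0]*np.cos(y)+d[1]*np.sin(y))).round(1), status.sense()['force'])
print(order.finish_job())
```

```text
[ 0.638  -0.0755  0.097 ] gap to board mm 1.4 [ 0.56489544 -0.38991643 -0.505182  ]
the job is handed in; nothing more can be done
None
```

The nest is in the row against the back board, and I handed the job in at about 42 s on the robot's clock.

**What I did:** I set the wide beaker on the stand's board in front of the right-hand gap. I lowered the middle beaker into it, then the narrow one. Next I eased the red-lid jar and the white-lid jar beside it about 25 mm to the left. Then I pushed the nest in between the red-lid and big jars until the force rose to about 10 N, which I took as contact with the back board.

**What went wrong on the way:** on the first push the nest leaned back about 10°, because the gripper met it too high. I backed off and it settled upright. A second try at a small tilt may have leaned it slightly, so I finished with the tool tilted about 20° and the fingertips leading low.

**Last checks:**
- **Position:** the top view puts the nest about 1.4 mm from the back board, within the 2 mm camera calibration error.
- **Nest:** all three rims show and look nested and upright. The last view has the narrow rim slightly off-centre, which I put down to the push and the viewing angle. I last saw the nest clearly from the side before the push. I did not measure that each beaker rests on the floor of the next.
- **Jars and bystanders:** all four jars stand in the row. The glass, salt shaker and spice pot look upright where they were.
- **Robot:** the gripper is clear and touching nothing.

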